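# Find the loaded handpiece case by heft and lay out the handpiece

### The arm

A 6-joint arm with a two-finger parallel gripper is mounted at the origin on the work surface. World frame = base frame: x ahead of the robot, y to its left, z up, the work surface at z = 0. Lengths are in m, angles in rad, forces in N, time in s.
With the tool pointing down it reaches from about 0.375 to 0.975 m from the base axis. Payload 3.8 kg.
Tool frame: the origin (TCP) lies on the mounting face of the last link; the fingertips stand 173 mm ahead of it and the grasp point (between the pads) lies 155 mm ahead of it; z points along the fingers, y is the direction in which the jaws open and shut (so a half turn about z gives the same grasp; the last joint's range is limited). The gripper opens to 85 mm and grips with 20 to 120 N. Pads are 22 mm wide; open, the fingers measure 114 mm over their backs; the gripper's body (76 mm by 85 mm) begins 54 mm behind the grasp point. The pads swing forward as they close: fully open they stand 13 mm farther back than shut.
Start: joints at [-1.357, 0.264, 1.604, -0, 1.274, -0.037], TCP at [0.168, -0.654, 0.405] pointing down, gripper open.
Joint ranges: [-2.63, 2.63], [-0.94, 2.18], [0.31, 2.57], [-1.31, 4.45], [0, 2.66], [-2.55, 2.55]. Speed limits (rad/s): [2.57, 2.57, 3.14, 3.14, 3.14, 3.14].

### API

Orientations are given as a rotation vector (axis times angle).
In Python, from workcell import bot gives the robot as it stands.
- The arm moves only by the shell command python3 -m jog 'ROWS' [FORCE]. ROWS is JSON, a list that holds one entry, the list of rows, each a list of 7 numbers: the closure, from 0 (fully open) to 1 (shut), then the shift along the tool's x, y, z in cm, then the turn, a rotation vector about the tool's x, y, z in rad. A call has 1 to 12 rows; each row is the pose to reach, as a shift and turn from the pose commanded when the call began, along the tool's axes at that moment; what a row does not reach only later rows make up. A row lasts 1/8 s, in which the tool goes at most 62.5 mm and 10.7 degrees, less where a joint would pass 70% of its speed; a pose out of reach is approached as far as the arm can. A call with a gripper value outside its range is refused whole. The fingers move at their own pace and stop on an object; FORCE is the grip in N (left out, the last holds). Time passes only in rows, so rows that repeat a pose let the fingers close. It gives the time, the measured TCP pose, the force and the opening at its end, in the units of the state.
- bot.read_state(): the state, without advancing time (a new reading comes with each control period).
- bot.read_camera(name): name is "scene" or "side" or "wrist"; returns the picture (480x640x3 uint8, red, green, blue); there is no depth.
- bot.camera_model(name): a dict with "intrinsics" (3x3 intrinsics, pixels), "k1" (the pictures are not rectified: a ray, as slopes to the right and down, at radius r is drawn at 1 + k1 r^2 times it, then the intrinsics apply), "rvec" (rotation vector, rad) and "tvec" (3), from world to camera coordinates, as OpenCV has them. Camera axes: x right, y down, z forward; pixel columns grow to the right and rows downward; lengths in m; the calibration is good to about 2 mm. A picture is of the moment at which its call begins: read the wrist's pose just before it. camera_model takes no time and is no camera call; for the wrist camera it gives the pose at the moment of the call.
- bot.finish_job(): hands the job in, once; it reports no verdict.
The state is a dict: "time": time; "q": joint angles; "joint_vel": joint speeds; "joint_torque": joint torques, N m; "tool_pos": TCP position; "tcp_rot": TCP orientation; "wrist_force": force on the tool from outside, world axes, zero at the start; "torque": the same for the moment, N m; "width": opening from 0.0 (shut) to 1.0 (fully open).
Only numpy, scipy, OpenCV 4.12 (cv2) and the standard library are available. Lean on these libraries where they do the work, as an engineer would, in place of code of your own. Each camera call takes 0.05 s, during which the arm holds its last target.

### The job

One of the three shut cases on the sloping rack still has its steel handpiece inside: heft the cases to find out which, stand only that one upright in the red tray, let go of it, and open it there, never anywhere else. Then take the handpiece out and lay it gently across both forks of the white cradle, letting go only once it rests there, and leave the emptied case standing in the tray. The other two cases must end shut and in their own places on the rack, and the bur block, vial and tweezers stay undisturbed.

Things in the scene. Friction and masses are not known exactly. Their poses are not given: they have to be found in the camera images.
- rack: White rack, fixed, 346 mm wide (own y); origin on the bench under its middle. Its board slopes 30 degrees, rising to own +x, 136 mm long, mid-surface 94 mm up. Three bays at y about -112, 0, 112; a case lies flat on the slope in each, its front face down-slope on two stops (12 mm high, 35 mm either side of the bay's middle, 8 mm thick). Front between the stops and back are free for fingers.
- case_a: One of three identical shut grey clam-shell cases, 58 mm (own x) x 96 (own y) x 50 (own z). Origin: centre of the underside; +z out of the lid's top, -x is its front. Base z 0 to 18, lid z 18.5 to 50, flush all round. Front and back faces are plain within 25 mm of the middle: grip there across the 58 mm, over base and lid together. Empty 165 to 215 g; the handpiece inside adds 180 to 210 g.
- case_b: As case_a: identical in shape, frame and looks.
- case_c: As case_a: identical in shape, frame and looks.
- lid_a (a joint): Lid of case_a: 0 shut, growing as it swings up and back about the case's back edge (case x +29, z 18.5), 1.57 upright, 1.9 its stop; wide open from 1.2. A slightly stiff hinge: about 1 N at a tab moves it, and it stays where it is left.
- lid_b (a joint): Lid of case_b: 0 shut, growing as it swings up and back about the case's back edge (case x +29, z 18.5), 1.57 upright, 1.9 its stop; wide open from 1.2. A slightly stiff hinge: about 1 N at a tab moves it, and it stays where it is left.
- lid_c (a joint): Lid of case_c: 0 shut, growing as it swings up and back about the case's back edge (case x +29, z 18.5), 1.57 upright, 1.9 its stop; wide open from 1.2. A slightly stiff hinge: about 1 N at a tab moves it, and it stays where it is left.
- tab_a (a point): Outer lower edge of a thumb tab on the lid's front (middle of its width). Each lid has two tabs, at case y +36 and -36 (this one: +36), 20 mm wide, 6 thick, 12 forward of the front face: shut, x -29 to -41, z 32 to 38 in the case's frame. A fingertip tilted 30 degrees or so and pointing at the front face catches under it, and swings the lid up and back.
- tab_b (a point): The same point on the lid of case_b.
- tab_c (a point): The same point on the lid of case_c.
- nest_a (a point): Middle of where the handpiece lies, if this is the case: 32 mm over the case's underside, turns with the case. Handpiece (not tracked): steel, body 20 mm diameter, 60 long, thin nose, 80 over all; along own y, up to 5 mm off along y. It lies on saddles at y +-25 (6 mm thick, cheeks to z 32), its middle clear; below the rim (z 18) there is no room for fingers beside it.
- nest_b (a point): The same point in case_b.
- nest_c (a point): The same point in case_c.
- tray: Red plastic work tray, fixed, empty. 200 mm (own x) x 260 mm (own y) outside plus a flat rim of 12 mm, walls 30 mm high, floor 4 mm thick. Origin: centre of the underside.
- cradle: White plastic instrument cradle, fixed: base 56 mm (own x) x 76 mm (own y) x 8 mm, carrying two V forks. Origin: centre of the underside. A handpiece lies in it along own y: its 20 mm body then has its axis 40 mm over the bench, over the origin.
- fork_l: Fork of the cradle at own y = +25 of the cradle: a V open upward, 8 mm thick, arms at 45 degrees, about 37 mm wide at the top. Origin: the bottom of the V, 26 mm over the bench.
- fork_r: The same fork at own y = -25 of the cradle.
- bur_block: Bystander: black block with small steel burs, 50 x 80 x 22 mm, burs up to 42 mm. Origin: centre of the underside.
- vial: Bystander: small amber jar with a white cap, 28 mm diameter, 55 mm tall. Origin: centre of the underside.
- tweezers: Bystander: blue and steel tweezers lying flat, 135 mm long along own x, 6 mm high. Origin: near the middle, underside.
Mind the look-alikes: they are no part of the job. There is more than one size of the cradle; the job needs the middle-sized.

How it is judged:
On the way, in this order (a step that is already met when the one before it is completed fails the run):
1. The case with the handpiece in it stands in the red tray, still shut and let go of (((x of case_a in the frame of tray between -0.07 and 0.07 m and y of case_a in the frame of tray between -0.1 and 0.1 m and z of case_a in the frame of tray below 0.01 m and angle between case_a's own z axis and vertical below 0.1 rad and value of joint lid_a below 0.1 rad and contact force between the fingers and case_a below 0.05 N and contact force between case_a and tray above 2.8 N) or (x of case_b in the frame of tray between -0.07 and 0.07 m and y of case_b in the frame of tray between -0.1 and 0.1 m and z of case_b in the frame of tray below 0.01 m and angle between case_b's own z axis and vertical below 0.1 rad and value of joint lid_b below 0.1 rad and contact force between the fingers and case_b below 0.05 N and contact force between case_b and tray above 2.8 N) or (x of case_c in the frame of tray between -0.07 and 0.07 m and y of case_c in the frame of tray between -0.1 and 0.1 m and z of case_c in the frame of tray below 0.01 m and angle between case_c's own z axis and vertical below 0.1 rad and value of joint lid_c below 0.1 rad and contact force between the fingers and case_c below 0.05 N and contact force between case_c and tray above 2.8 N))), for 0.2 s.
2. That case stands wide open in the tray (((x of case_a in the frame of tray between -0.07 and 0.07 m and y of case_a in the frame of tray between -0.1 and 0.1 m and z of case_a in the frame of tray below 0.01 m and angle between case_a's own z axis and vertical below 0.1 rad and value of joint lid_a above 1.2 rad) or (x of case_b in the frame of tray between -0.07 and 0.07 m and y of case_b in the frame of tray between -0.1 and 0.1 m and z of case_b in the frame of tray below 0.01 m and angle between case_b's own z axis and vertical below 0.1 rad and value of joint lid_b above 1.2 rad) or (x of case_c in the frame of tray between -0.07 and 0.07 m and y of case_c in the frame of tray between -0.1 and 0.1 m and z of case_c in the frame of tray below 0.01 m and angle between case_c's own z axis and vertical below 0.1 rad and value of joint lid_c above 1.2 rad))), for 0.1 s.
3. The handpiece is set down, not dropped: the cradle takes weight while the fingers still hold it (contact force between cradle and anything else above 0.4 N and contact force between the fingers and anything else above 1 N), for 0.05 s.
At the end, for the whole second after the job is handed in: Handpiece across both cradle forks with all its weight (0.3 N or more on each, 1.3 N together); emptied case upright on the tray floor, its middle within 70 mm (x) and 100 mm (y) of the tray's; both other cases shut (under 0.1 rad) within 20 mm of their starts; all at rest (((x of case_a in the frame of tray between -0.07 and 0.07 m and y of case_a in the frame of tray between -0.1 and 0.1 m and z of case_a in the frame of tray below 0.01 m and angle between case_a's own z axis and vertical below 0.1 rad and contact force between case_a and tray between 1.2 and 2.8 N and linear speed of each of case_a, case_b, case_c below 0.02 m/s and distance of each of case_b, case_c from where it was at the start of the episode below 0.02 m and value of joint each of lid_b, lid_c below 0.1 rad) or (x of case_b in the frame of tray between -0.07 and 0.07 m and y of case_b in the frame of tray between -0.1 and 0.1 m and z of case_b in the frame of tray below 0.01 m and angle between case_b's own z axis and vertical below 0.1 rad and contact force between case_b and tray between 1.2 and 2.8 N and linear speed of each of case_b, case_a, case_c below 0.02 m/s and distance of each of case_a, case_c from where it was at the start of the episode below 0.02 m and value of joint each of lid_a, lid_c below 0.1 rad) or (x of case_c in the frame of tray between -0.07 and 0.07 m and y of case_c in the frame of tray between -0.1 and 0.1 m and z of case_c in the frame of tray below 0.01 m and angle between case_c's own z axis and vertical below 0.1 rad and contact force between case_c and tray between 1.2 and 2.8 N and linear speed of each of case_c, case_a, case_b below 0.02 m/s and distance of each of case_a, case_b from where it was at the start of the episode below 0.02 m and value of joint each of lid_a, lid_b below 0.1 rad)) and contact force between each of fork_l, fork_r and anything else above 0.3 N and contact force between cradle and anything else above 1.3 N); the robot touches nothing.
It fails at once if A case is opened (lid over 0.3 rad) anywhere but standing in the tray ((value of joint lid_a above 0.3 rad and not (x of case_a in the frame of tray between -0.07 and 0.07 m and y of case_a in the frame of tray between -0.1 and 0.1 m and z of case_a in the frame of tray below 0.04 m)) or (value of joint lid_b above 0.3 rad and not (x of case_b in the frame of tray between -0.07 and 0.07 m and y of case_b in the frame of tray between -0.1 and 0.1 m and z of case_b in the frame of tray below 0.04 m)) or (value of joint lid_c above 0.3 rad and not (x of case_c in the frame of tray between -0.07 and 0.07 m and y of case_c in the frame of tray between -0.1 and 0.1 m and z of case_c in the frame of tray below 0.04 m))).
It fails at once if Before the handpiece lies on the cradle, a shut case without it is stood in the tray and let go of ((x of case_a in the frame of tray between -0.07 and 0.07 m and y of case_a in the frame of tray between -0.1 and 0.1 m and z of case_a in the frame of tray below 0.01 m and angle between case_a's own z axis and vertical below 0.1 rad and value of joint lid_a below 0.1 rad and contact force between cradle and anything else below 0.5 N and contact force between the fingers and case_a below 0.05 N and contact force between case_a and tray between 0.8 and 2.5 N and linear speed of case_a below 0.004 m/s and angular speed of case_a below 0.05 rad/s) or (x of case_b in the frame of tray between -0.07 and 0.07 m and y of case_b in the frame of tray between -0.1 and 0.1 m and z of case_b in the frame of tray below 0.01 m and angle between case_b's own z axis and vertical below 0.1 rad and value of joint lid_b below 0.1 rad and contact force between cradle and anything else below 0.5 N and contact force between the fingers and case_b below 0.05 N and contact force between case_b and tray between 0.8 and 2.5 N and linear speed of case_b below 0.004 m/s and angular speed of case_b below 0.05 rad/s) or (x of case_c in the frame of tray between -0.07 and 0.07 m and y of case_c in the frame of tray between -0.1 and 0.1 m and z of case_c in the frame of tray below 0.01 m and angle between case_c's own z axis and vertical below 0.1 rad and value of joint lid_c below 0.1 rad and contact force between cradle and anything else below 0.5 N and contact force between the fingers and case_c below 0.05 N and contact force between case_c and tray between 0.8 and 2.5 N and linear speed of case_c below 0.004 m/s and angular speed of case_c below 0.05 rad/s)).
It fails at once if The cradle is struck or pressed hard (over 30 N) (contact force between cradle and anything else above 30 N).
It fails at once if The bur block, the vial or the tweezers are moved by more than 20 mm (distance of any of bur_block, vial, tweezers from where it was at the start of the episode above 0.02 m).
It also fails if it takes over 72 s, if anything falls off the work surface, if the arm or the gripper's body presses on something with over 40 N, if the wrist force passes 120 N, or if a joint passes its speed limit or range.

## Working session

There is one attempt and no reset: what is moved stays moved. The work goes in short steps, Python scripts to look and compute and a shell command to move; the robot and the scene stay as the last step left them, time stands still between calls to the robot, and variables do not carry over. Pictures are saved under pics/ and viewed, and the job is handed in when it is done.

```bash
ls; mkdir -p pics
python3 - <<'E'
from workcell import bot
import cv2
s=bot.read_state(); print(s)
for n in ["scene","side","wrist"]:
    m=bot.camera_model(n); print(n,m)
    im=bot.read_camera(n); cv2.imwrite(f"pics/{n}0.png",im[:,:,::-1])
E
```

```text
pics
{'time': 0.0, 'q': array([-1.35688155e+00,  2.64743351e-01,  1.60540974e+00,  1.16385493e-05,
        1.27370192e+00, -3.69080285e-02]), 'joint_vel': array([ 4.57782442e-04,  1.91798974e-03, -6.42860095e-04, -5.95455101e-04,
        1.30574216e-03, -3.64276257e-05]), 'joint_torque': array([ 2.28880701e-03, -5.15109229e+01, -3.67315578e+01,  3.37048441e-04,
        1.30540301e-02, -9.58843032e-07]), 'tool_pos': array([ 0.1674546, -0.6535298,  0.4033489]), 'tcp_rot': array([-3.11468338e+00, -3.92672247e-01,  2.96484217e-04]), 'wrist_force': array([ 0.00746741, -0.40311236, -0.03540943]), 'torque': array([ 0.05272558, -0.0274387 ,  0.03170047]), 'width': 1.0000449887374758}
scene {'intrinsics': array([[617.24808419,   0.        , 321.45351274],
       [  0.        , 617.24808419, 249.98538817],
       [  0.        ,   0.        ,   1.        ]]), 'k1': -0.21775271241025912, 'rvec': array([ 2.45496053,  0.86996771, -0.24956386]), 'tvec': array([-0.4422155 , -0.21157975,  1.54803871])}
side {'intrinsics': array([[588.58436091,   0.        , 318.20842431],
       [  0.        , 588.58436091, 234.93909512],
       [  0.        ,   0.        ,   1.        ]]), 'k1': -0.0042939784326271, 'rvec': array([ 2.40409353, -0.31639854,  0.12403096]), 'tvec': array([-0.52068646,  0.18637382,  1.00910155])}
wrist {'intrinsics': array([[358.04865203,   0.        , 317.44671759],
       [  0.        , 358.04865203, 237.96035637],
       [  0.        ,   0.        ,   1.        ]]), 'k1': -0.005800199410168182, 'rvec': array([-2.2683102 ,  1.75807881,  0.29284713]), 'tvec': array([-0.67420361, -0.04235061,  0.38155031])}
```

View pics/scene0.png

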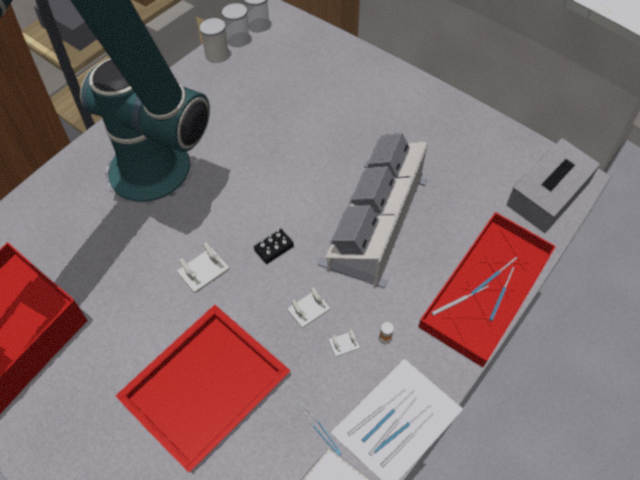

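View pics/side0.png

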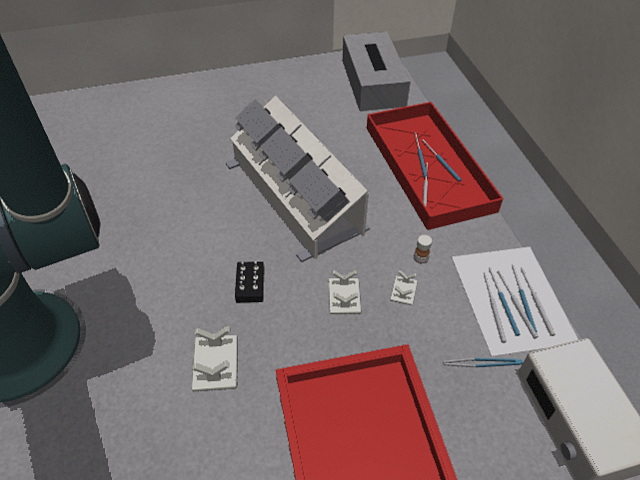

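View pics/wrist0.png

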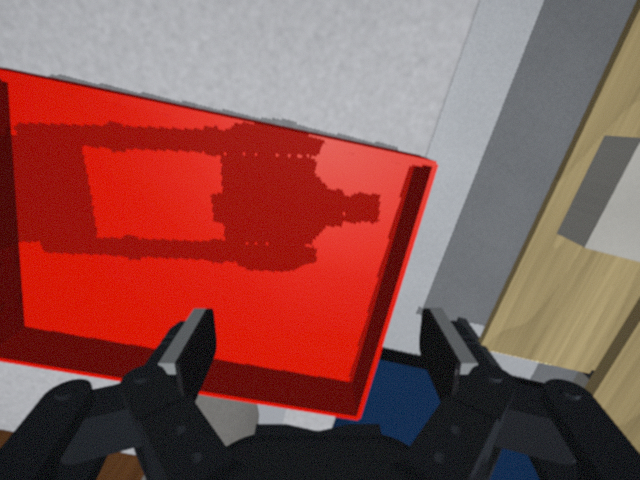

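```bash
cat > h.py <<'E'
import numpy as np, cv2
from workcell import bot
from scipy.spatial.transform import Rotation as R
def undist(m,uv):
    K=m["intrinsics"]; d=np.array([m["k1"],0,0,0,0.])
    uv=np.asarray(uv,float).reshape(-1,1,2)
    return cv2.undistortPointsIter(uv,K,d,None,None,(3,50,1e-10)).reshape(-1,2)
def ray(m,uv):
    n=undist(m,uv); Rm=R.from_rotvec(m["rvec"]).as_matrix()
    d=np.c_[n,np.ones(len(n))]@Rm
    c=-Rm.T@m["tvec"]
    return c,d/np.linalg.norm(d,axis=1)[:,None]
def onplane(m,uv,z):
    c,d=ray(m,uv); t=(z-c[2])/d[:,2]; return c+d*t[:,None]
def proj(m,P):
    return cv2.projectPoints(np.asarray(P,float).reshape(-1,3),np.array(m["rvec"]),np.array(m["tvec"]),m["intrinsics"],np.array([m["k1"],0,0,0,0.]))[0].reshape(-1,2)
def tri(m1,uv1,m2,uv2):
    c1,d1=ray(m1,[uv1]);c2,d2=ray(m2,[uv2])
    A=np.c_[d1[0],-d2[0]]; s=np.linalg.lstsq(A,c2-c1,rcond=None)[0]
    p=c1+d1[0]*s[0];q=c2+d2[0]*s[1]
    return (p+q)/2,np.linalg.norm(p-q)
def save(name,im,crop=None,f=1):
    if crop: x0,y0,x1,y1=crop; im=im[y0:y1,x0:x1]
    cv2.imwrite(name,cv2.resize(im[:,:,::-1],None,fx=f,fy=f,interpolation=cv2.INTER_CUBIC))
E
python3 - <<'E'
from h import *
S=cv2.imread("pics/scene0.png")[:,:,::-1];D=cv2.imread("pics/side0.png")[:,:,::-1]
save("pics/s_rack.png",S,(310,120,440,300),3.3)
save("pics/d_rack.png",D,(220,80,380,270),3.1)
m=bot.camera_model("scene"); 
print("tray rim?",onplane(m,[[212,308],[290,372],[192,466],[118,395]],0.03))
print("tray2",onplane(m,[[497,214],[555,245],[483,362],[419,322]],0.03))
print(onplane(m,[[323,192],[309,307],[203,268],[344,343]],0.0))
E
```

```text
tray rim? [[ 0.4230045  -0.18989265  0.03      ]
 [ 0.6451939  -0.19391893  0.03      ]
 [ 0.62581705 -0.45966893  0.03      ]
 [ 0.41065727 -0.456502    0.03      ]]
tray2 [[0.77208688 0.40982926 0.03      ]
 [0.92578916 0.42270418 0.03      ]
 [0.94048125 0.06835083 0.03      ]
 [0.78401174 0.06060595 0.03      ]]
[[ 0.3984597   0.21669891  0.        ]
 [ 0.5715665  -0.04580868  0.        ]
 [ 0.32196305 -0.12220808  0.        ]
 [ 0.68299874 -0.06487142  0.        ]]
```

Run:
```python
from h import *
S=cv2.imread("pics/scene0.png")[:,:,::-1];D=cv2.imread("pics/side0.png")[:,:,::-1]
save("pics/s_cr.png",S,(165,220,405,370),3.3)
save("pics/d_cr.png",D,(180,220,440,400),3)
```

```text
(no output)
```

View pics/s_rack.png

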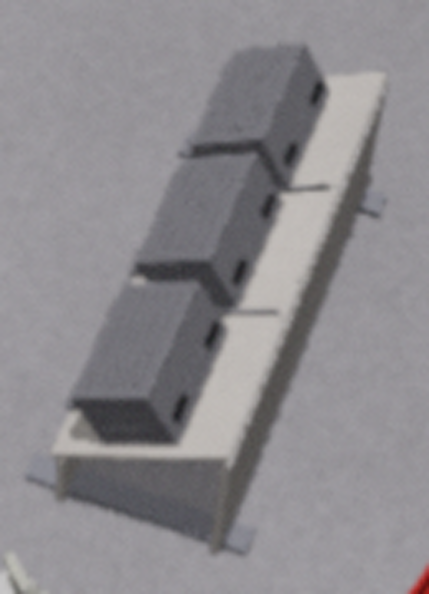

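View pics/d_rack.png

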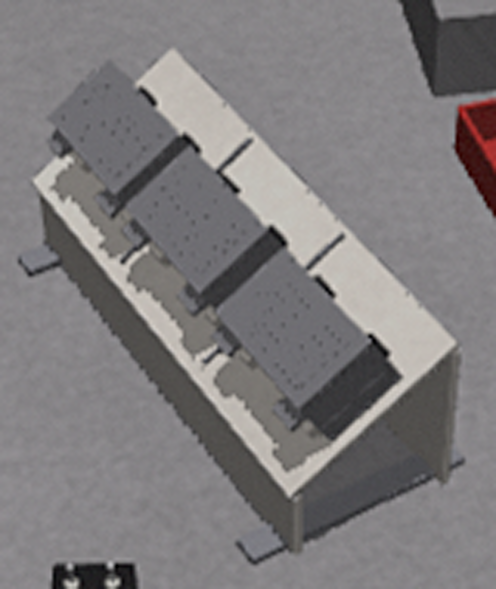

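View pics/s_cr.png

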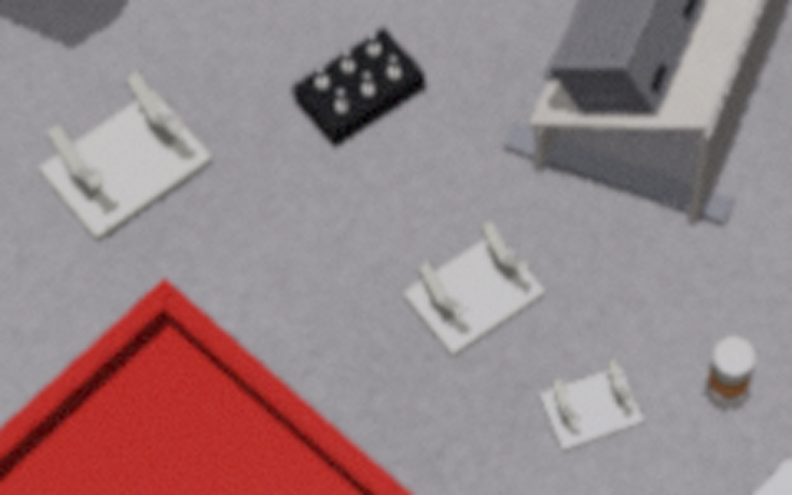

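View pics/d_cr.png

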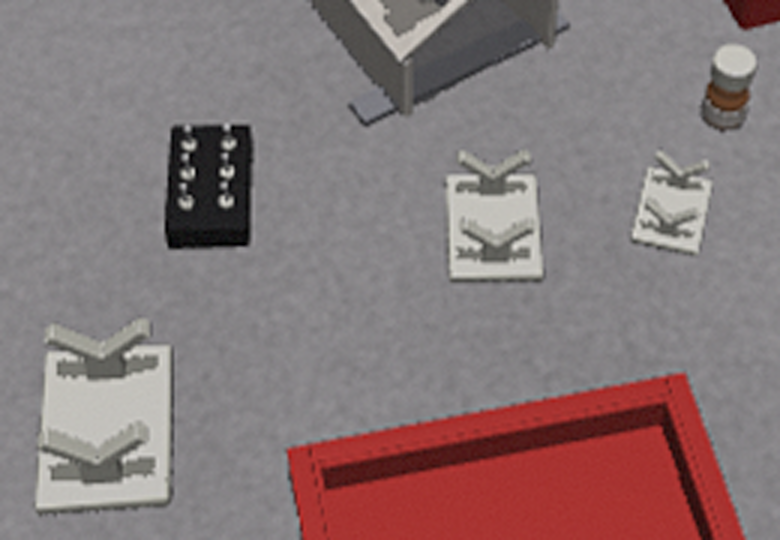

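Run:
```python
from h import *
ms=bot.camera_model("scene");md=bot.camera_model("side")
print("upper far",tri(ms,(426.7,142.7),md,(275.5,96.1)))
print("upper near",tri(ms,(379,258.8),md,(367.4,191.3)))
print("lower near",tri(ms,(326.7,257.9),md,(314.5,240.3)))
print(onplane(md,[(231.3,138.7)],0.06))
print("z",onplane(ms,[(426.7,142.7),(379,258.8)],0.128),onplane(md,[(275.5,96.1),(367.4,191.3)],0.128))
print(onplane(ms,[(326.7,257.9)],0.06),onplane(md,[(314.5,240.3)],0.06))
# cradles
f=lambda p:(p[0]/3.3+165,p[1]/3.3+220); g=lambda p:(p[0]/3+180,p[1]/3+220)
print("mid base scene",onplane(ms,[f(p) for p in [(405,290),(455,352),(543,292)]],0.008))
print("mid base side",onplane(md,[g(p) for p in [(447,177),(452,278),(542,274),(536,174)]],0.008))
print("big",onplane(md,[g(p) for p in [(48,346),(38,507),(170,497),(171,345)]],0.008))
print("tray inner side",onplane(md,[g(p) for p in [(290,452),(685,375)]],0.03))
print("tray scene f",onplane(ms,[f((165,282))],0.03))
S=cv2.imread("pics/scene0.png")[:,:,::-1]
save("pics/s_tray.png",S,(100,290,310,480),3.1)
```

```text
upper far (array([0.55386804, 0.4107497 , 0.12344091]), np.float64(0.0007720182440358371))
upper near (array([0.65418739, 0.08194354, 0.12314966]), np.float64(0.0011805362855422067))
lower near (array([0.54450252, 0.0485076 , 0.05546846]), np.float64(0.0014507539483011693))
[[0.44370555 0.37193071 0.06      ]]
z [[0.55592649 0.40647295 0.128     ]
 [0.65527029 0.07992909 0.128     ]] [[0.55260162 0.40500228 0.128     ]
 [0.65247179 0.07660224 0.128     ]]
[[0.54573941 0.04705626 0.06      ]] [[0.54374542 0.04388517 0.06      ]]
mid base scene [[ 0.539969   -0.07942294  0.008     ]
 [ 0.59392676 -0.09300014  0.008     ]
 [ 0.61092157 -0.02368865  0.008     ]]
mid base side [[ 0.55689162 -0.01139043  0.008     ]
 [ 0.53949225 -0.0839071   0.008     ]
 [ 0.5917733  -0.09493243  0.008     ]
 [ 0.6108404  -0.02336275  0.008     ]]
big [[ 0.30297124 -0.06896503  0.008     ]
 [ 0.28500008 -0.1675865   0.008     ]
 [ 0.35434286 -0.18006362  0.008     ]
 [ 0.37119273 -0.08646835  0.008     ]]
tray inner side [[ 0.42101755 -0.18236441  0.03      ]
 [ 0.64201087 -0.19267275  0.03      ]]
tray scene f [[ 0.42377397 -0.18138547  0.03      ]]
```

View pics/s_tray.png

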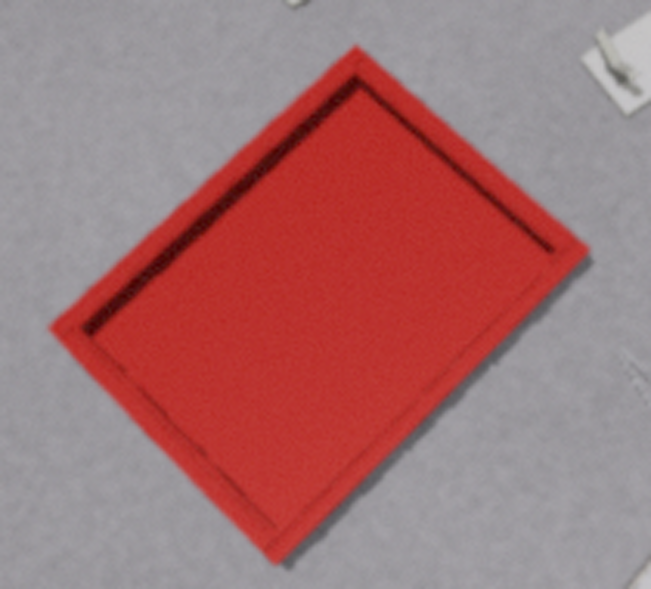

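Run:
```python
from h import *
ms=bot.camera_model("scene");md=bot.camera_model("side")
f=lambda p:(p[0]/3.3+310,p[1]/3.3+120); g=lambda p:(p[0]/3.1+220,p[1]/3.1+80)
C=np.array([0.549,0.2254,0]); a=np.deg2rad(16.9)
Rr=R.from_euler('z',a).as_matrix()
Rs=Rr@R.from_euler('y',-30,degrees=True).as_matrix()  # slope frame: x up-slope,z normal
O=C+[0,0,0.094]
for nm,pp in dict(near=[((75,400),(300,408)),((150,400),(368,350)),((215,283),(282,235)),((140,277),(218,318))],
 mid=[((137,268),(203,290)),((270,155),(187,150)),((208,260),(277,225))]).items():
  for p,q in pp:
    X,e=tri(ms,f(p),md,g(q)); print(nm,X.round(4),e.round(4),"slope",((X-O)@Rs).round(4))
t=lambda p:(p[0]/3.1+100,p[1]/3.1+290)
T=onplane(ms,[t(p) for p in [(357,45),(590,248),(275,565),(50,327)]],0.03);print(T,T.mean(0),[np.linalg.norm(T[i]-T[i-1]) for i in range(4)])
for uv in [T]: print(proj(md,T))
s=bot.read_state(); print(R.from_rotvec(s["tcp_rot"]).as_matrix().round(3))
mw=bot.camera_model("wrist"); Rw=R.from_rotvec(mw["rvec"]).as_matrix(); c=-Rw.T@mw["tvec"]
Rt=R.from_rotvec(s["tcp_rot"]).as_matrix()
print("cam in tool",Rt.T@(c-s["tool_pos"]),"\n",(Rw@Rt).round(3))
```

```text
near [0.5521 0.0586 0.1193] 0.0005 slope [-0.0268 -0.1605  0.0447]
near [0.5968 0.0764 0.1393] 0.002 slope [ 0.0247 -0.1564  0.038 ]
near [0.5739 0.1756 0.1441] 0.0064 slope [ 0.0331 -0.0549  0.0387]
near [0.5243 0.1626 0.1076] 0.0102 slope [-0.0295 -0.0529  0.0328]
mid [0.5201 0.1645 0.1231] 0.0031 slope [-0.0248 -0.0498  0.0479]
mid [0.5374 0.2901 0.1324] 0.0009 slope [0.0259 0.0653 0.0294]
mid [0.5679 0.1741 0.1587] 0.0015 slope [ 0.0351 -0.0546  0.0545]
[[ 0.42247988 -0.17954098  0.03      ]
 [ 0.64291852 -0.1902375   0.03      ]
 [ 0.62939479 -0.47268074  0.03      ]
 [ 0.4084368  -0.45983218  0.03      ]] [ 0.5258075  -0.32557285  0.03      ] [np.float64(0.2806427691209783), np.float64(0.22069800216078037), np.float64(0.28276681978405604), np.float64(0.22133124355046047)]
[[277.17823623 368.92185763]
 [408.32261538 343.63790084]
 [473.46374672 521.90503078]
 [313.11297425 558.89597628]]
[[ 0.969  0.248 -0.   ]
 [ 0.248 -0.969  0.002]
 [ 0.    -0.002 -1.   ]]
cam in tool [0.08315306 0.00033714 0.03004616] 
 [[ 0.001  1.     0.   ]
 [-0.947  0.001 -0.322]
 [-0.322  0.     0.947]]
```

```bash
cat >> h.py <<'E'
C_rack=np.array([0.549,0.2254,0]); A_rack=np.deg2rad(16.9)
Rs=(R.from_euler('z',A_rack)*R.from_euler('y',-30,degrees=True)).as_matrix()
O=C_rack+[0,0,0.094]
def casepos(y,x=0.002): return O+Rs@[x,y,0]
def toolR(yaw,tilt,turn=0):
    "tool y radial along yaw, tilted by tilt (deg) so z points outward; turn about tool z"
    x=np.array([-np.sin(yaw),np.cos(yaw),0]);h=np.array([np.cos(yaw),np.sin(yaw),0]);t=np.deg2rad(tilt)
    z=h*np.sin(t)-np.array([0,0,np.cos(t)]); y=np.cross(z,x)
    return np.c_[x,y,z]@R.from_euler('z',turn,degrees=True).as_matrix()
def go(pos,Rt,s=None):
    s=s or bot.read_state(); R0=R.from_rotvec(s["tcp_rot"]).as_matrix()
    print("t=%.2f"%s["time"],"shift cm",(R0.T@(np.asarray(pos)-s["tool_pos"])*100).round(2),"turn",R.from_matrix(R0.T@Rt).as_rotvec().round(4))
def st():
    s=bot.read_state(); print({k:np.round(v,3).tolist() for k,v in s.items() if k not in("joint_vel","joint_torque")}); return s
E
python3 - <<'E'
from h import *
Rt=toolR(A_rack,30); print(Rt.round(3))
P=casepos(-0.111); print(P)
go(P+Rs[:,2]*(0.175+0.09),Rt)
print((P+Rs[:,2]*(0.175+0.09)).round(3))
E
```

```text
[[-0.291  0.829  0.478]
 [ 0.957  0.252  0.145]
 [ 0.     0.5   -0.866]]
[0.58292519 0.1196972  0.095     ]
t=0.15 shift cm [ 46.2  -64.     8.03] turn [-0.405   0.4204 -1.5749]
[0.456 0.081 0.324]
```

```bash
python3 -m jog '[[[0,46.2,-64,8,-0.405,0.42,-1.575],[0,46.2,-64,8,-0.405,0.42,-1.575],[0,46.2,-64,8,-0.405,0.42,-1.575],[0,46.2,-64,8,-0.405,0.42,-1.575],[0,46.2,-64,8,-0.405,0.42,-1.575],[0,46.2,-64,8,-0.405,0.42,-1.575],[0,46.2,-64,8,-0.405,0.42,-1.575],[0,46.2,-64,8,-0.405,0.42,-1.575],[0,46.2,-64,8,-0.405,0.42,-1.575],[0,46.2,-64,8,-0.405,0.42,-1.575],[0,46.2,-64,8,-0.405,0.42,-1.575],[0,46.2,-64,8,-0.405,0.42,-1.575]]]' 40
python3 - <<'E'
from h import *
st()
go(casepos(-0.111)+Rs[:,2]*(0.175+0.09),toolR(A_rack,30))
E
```

```text
time: 1.65
tool_pos: [0.4405, 0.0427, 0.3292]
tcp_rot: [1.646, 2.223, 0.595]
wrist_force: [0.9, -2.1, -0.5]
width: 0.997
{'time': 1.65, 'q': [-0.02, -0.288, 2.338, 0.273, 0.605, -0.503], 'tool_pos': [0.44, 0.043, 0.329], 'tcp_rot': [1.646, 2.223, 0.595], 'wrist_force': [0.859, -2.075, -0.481], 'torque': [-0.011, 0.216, -0.019], 'width': 0.997}
t=1.65 shift cm [3.22 2.03 1.71] turn [0.0013 0.002  0.0016]
```

```bash
python3 -m jog '[[[0,3.2,2,1.7,0,0,0],[0,3.2,2,1.7,0,0,0],[0,3.2,2,1.7,0,0,0]]]'
python3 - <<'E'
from h import *
s=st()
m=bot.camera_model("wrist"); im=bot.read_camera("wrist"); save("pics/w1.png",im)
np.save("m1.npy",m,allow_pickle=True)
P=casepos(-0.111); print(proj(m,[P+Rs@np.array(v) for v in [(-.029,-.048,.05),(.029,-.048,.05),(.029,.048,.05),(-.029,.048,.05)]]).round(0))
go(P+Rs[:,2]*(0.175),toolR(A_rack,30),s)
E
```

```text
time: 2.02
tool_pos: [0.4555, 0.0788, 0.3238]
tcp_rot: [1.647, 2.226, 0.593]
wrist_force: [-0.1, 0.8, 0.2]
width: 0.997
{'time': 2.025, 'q': [0.077, -0.236, 2.311, 0.201, 0.564, -0.362], 'tool_pos': [0.455, 0.079, 0.324], 'tcp_rot': [1.647, 2.226, 0.593], 'wrist_force': [-0.121, 0.806, 0.16], 'torque': [-0.028, 0.209, -0.016], 'width': 0.997}
[[271. 340.]
 [367. 341.]
 [376. 182.]
 [264. 182.]]
t=2.02 shift cm [0.22 0.17 9.01] turn [-0.0017  0.0013  0.0018]
```

View pics/w1.png

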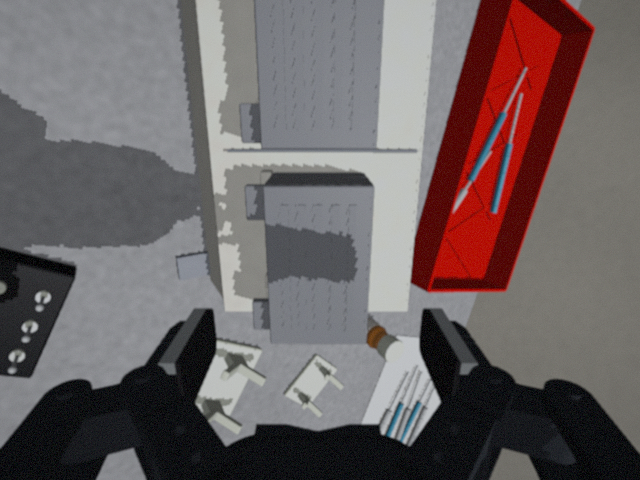

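```bash
python3 -m jog '[[[0,0,0.2,4,0,0,0],[0,0,0.2,7.5,0,0,0],[0,0,0.2,9,0,0,0],[0,0,0.2,9,0,0,0],[0,0,0.2,9,0,0,0]]]'
python3 - <<'E'
from h import *
s=st(); print(((s["tool_pos"]-O)@Rs).round(4))
E
python3 -m jog '[[[1,0,0,0,0,0,0],[1,0,0,0,0,0,0],[1,0,0,0,0,0,0],[1,0,0,0,0,0,0],[1,0,0,0,0,0,0]]]' 40;  python3 - <<'E'
from h import *
s=st(); print(((s["tool_pos"]-O)@Rs).round(4))
E
```

```text
time: 2.7
tool_pos: [0.5008, 0.0916, 0.2484]
tcp_rot: [1.648, 2.222, 0.595]
wrist_force: [0.1, -0.0, 0.9]
width: 0.997
{'time': 2.7, 'q': [0.099, -0.023, 2.29, 0.266, 0.369, -0.419], 'tool_pos': [0.501, 0.092, 0.248], 'tcp_rot': [1.648, 2.222, 0.595], 'wrist_force': [0.075, -0.04, 0.936], 'torque': [-0.055, 0.216, 0.031], 'width': 0.997}
[ 0.0036 -0.114   0.1762]
time: 3.32
tool_pos: [0.5002, 0.0921, 0.2481]
tcp_rot: [1.647, 2.224, 0.594]
wrist_force: [-6.0, -3.0, 5.7]
width: 0.673
{'time': 3.325, 'q': [0.1, -0.023, 2.291, 0.266, 0.37, -0.419], 'tool_pos': [0.5, 0.092, 0.248], 'tcp_rot': [1.647, 2.224, 0.594], 'wrist_force': [-5.993, -2.992, 5.682], 'torque': [-0.241, 0.553, -0.065], 'width': 0.673}
[ 0.003  -0.1134  0.1762]
```

```bash
python3 -m jog '[[[1,0,0.1,-1,0,0,0],[1,0,0.1,-2.5,0,0,0],[1,0,0.1,-3,0,0,0],[1,0,0.1,-3,0,0,0],[1,0,0.1,-3,0,0,0],[1,0,0.1,-3,0,0,0]]]';  python3 - <<'E'
from h import *
s=st(); im=bot.read_camera("wrist"); save("pics/w2.png",im)
print(bot.read_state()["wrist_force"])
print(s["joint_torque"])
E
```

```text
time: 4.08
tool_pos: [0.4869, 0.0881, 0.2733]
tcp_rot: [1.648, 2.225, 0.593]
wrist_force: [-0.4, -0.5, -1.9]
width: 0.675
{'time': 4.075, 'q': [0.094, -0.092, 2.298, 0.236, 0.432, -0.391], 'tool_pos': [0.487, 0.088, 0.273], 'tcp_rot': [1.648, 2.225, 0.593], 'wrist_force': [-0.418, -0.531, -1.909], 'torque': [-0.085, 0.415, 0.006], 'width': 0.675}
[-0.26969903  0.55395992 -1.71266171]
[-3.76367796e-03 -2.96515149e+01 -3.48138034e+01  4.75516655e-01
 -2.77463727e+00  1.23704438e-03]
```

View pics/w2.png

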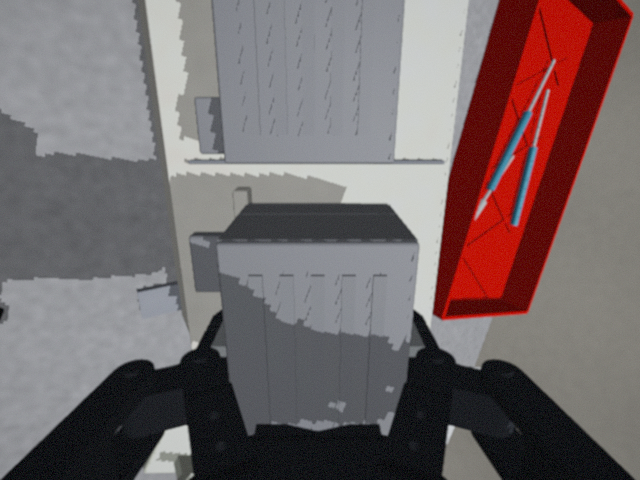

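Run:
```python
from h import *
F=[]
for i in range(8):
    bot.read_camera("side"); s=bot.read_state(); F.append(np.r_[s["wrist_force"],s["torque"]])
F=np.array(F); print(F.round(2)); print(F.mean(0).round(2)); print(s["time"])
```

```text
[[ 0.22  0.54 -1.55 -0.12  0.31  0.05]
 [ 0.5   0.43 -1.87 -0.09  0.38  0.06]
 [ 0.93 -0.94 -1.1  -0.11  0.39  0.03]
 [ 0.11 -0.41 -2.01 -0.07  0.39 -0.07]
 [ 0.96 -0.06 -1.56 -0.16  0.45  0.03]
 [ 0.45  1.24 -2.47 -0.09  0.37 -0.03]
 [-0.29  0.16 -2.52 -0.12  0.42  0.07]
 [ 0.48  0.05 -1.54 -0.09  0.37 -0.  ]]
[ 0.42  0.13 -1.83 -0.11  0.39  0.02]
4.525
```

```bash
python3 -m jog '[[[1,0,0,2,0,0,0],[1,0,-0.05,2.8,0,0,0],[1,0,-0.1,3,0,0,0],[1,0,-0.1,3,0,0,0],[0,0,-0.1,3,0,0,0],[0,0,-0.1,3,0,0,0],[0,0,-0.1,3,0,0,0],[0,0,-0.1,3,0,0,0]]]';  python3 - <<'E'
from h import *
s=st(); print(((s["tool_pos"]-O)@Rs).round(4))
E
```

```text
time: 5.52
tool_pos: [0.5007, 0.0922, 0.2473]
tcp_rot: [1.648, 2.224, 0.594]
wrist_force: [0.7, 0.9, -0.2]
width: 0.995
{'time': 5.525, 'q': [0.101, -0.021, 2.291, 0.266, 0.368, -0.419], 'tool_pos': [0.501, 0.092, 0.247], 'tcp_rot': [1.648, 2.224, 0.594], 'wrist_force': [0.702, 0.939, -0.156], 'torque': [-0.086, 0.194, -0.017], 'width': 0.995}
[ 0.0031 -0.1134  0.1752]
```

```bash
python3 -m jog '[[[0,0,0,-5,0,0,0],[0,2,0,-7.5,0,0,0],[0,7,0,-7.5,0,0,0],[0,11.2,0,-7.5,0,0,0],[0,11.2,0,-7.5,0,0,0]]]';  python3 - <<'E'
from h import *
s=st(); m=bot.camera_model("wrist"); im=bot.read_camera("wrist"); save("pics/w3.png",im)
print(((s["tool_pos"]-O)@Rs).round(4))
for y in (-.113,0): print(proj(m,[casepos(y)+Rs@np.array(v) for v in [(-.029,-.048,.05),(.029,-.048,.05),(.029,.048,.05),(-.029,.048,.05)]]).round(0).tolist())
go(casepos(0)+Rs[:,2]*(0.176),toolR(A_rack,30))
E
```

```text
time: 6.15
tool_pos: [0.4313, 0.1907, 0.3122]
tcp_rot: [1.642, 2.228, 0.595]
wrist_force: [0.7, 0.6, -0.5]
width: 0.997
{'time': 6.15, 'q': [0.379, -0.2, 2.307, -0.084, 0.514, 0.14], 'tool_pos': [0.431, 0.191, 0.312], 'tcp_rot': [1.642, 2.228, 0.595], 'wrist_force': [0.731, 0.632, -0.452], 'torque': [-0.078, 0.221, 0.001], 'width': 0.997}
[0.0028 0.001  0.2504]
[[271.0, 501.0], [357.0, 502.0], [364.0, 386.0], [264.0, 385.0]]
[[263.0, 361.0], [365.0, 361.0], [375.0, 195.0], [255.0, 194.0]]
t=6.20 shift cm [ 0.01 -0.07  7.42] turn [-0.0005  0.0003  0.0043]
```

View pics/w3.png

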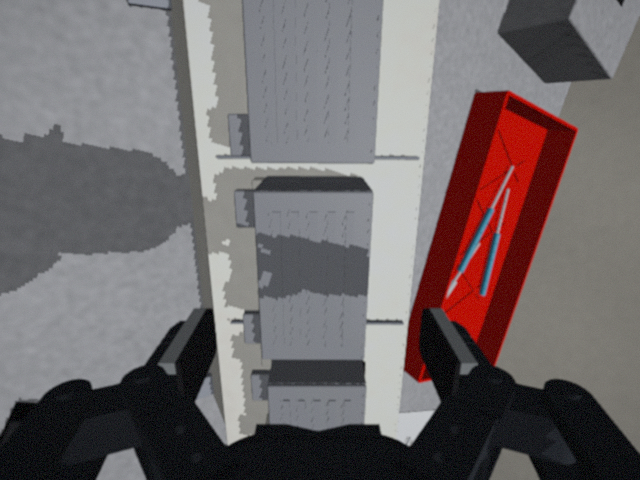

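```bash
python3 -m jog '[[[0,0,0,5,0,0,0],[0,0,0,7.2,0,0,0],[0,0,0,7.4,0,0,0],[1,0,0,7.4,0,0,0],[1,0,0,7.4,0,0,0],[1,0,0,7.4,0,0,0],[1,0,0,7.4,0,0,0],[1,0,0.1,6.4,0,0,0],[1,0,0.1,4.9,0,0,0],[1,0,0.1,4.4,0,0,0],[1,0,0.1,4.4,0,0,0],[1,0,0.1,4.4,0,0,0]]]' 40;  python3 - <<'E'
from h import *
st(); F=[]
for i in range(6):
    im=bot.read_camera("wrist"); s=bot.read_state(); F.append(np.r_[s["wrist_force"],s["torque"]])
F=np.array(F); print(F.round(2)); print(F.mean(0).round(2)); print(s["time"]); save("pics/w4.png",im)
E
```

```text
time: 7.7
tool_pos: [0.4539, 0.1951, 0.2743]
tcp_rot: [1.648, 2.224, 0.593]
wrist_force: [-0.4, -0.6, -2.3]
width: 0.677
{'time': 7.7, 'q': [0.369, -0.095, 2.299, -0.096, 0.418, 0.151], 'tool_pos': [0.454, 0.195, 0.274], 'tcp_rot': [1.648, 2.224, 0.593], 'wrist_force': [-0.388, -0.639, -2.327], 'torque': [-0.058, 0.382, -0.025], 'width': 0.677}
[[ 0.26 -0.75 -2.27 -0.14  0.4  -0.02]
 [ 0.04  0.62 -2.32 -0.12  0.37  0.  ]
 [ 0.36 -0.79 -1.71 -0.12  0.38  0.03]
 [-1.05  0.15 -2.62 -0.13  0.34 -0.01]
 [-0.68  0.04 -2.38 -0.15  0.38 -0.03]
 [-0.03  0.61 -2.24 -0.13  0.37 -0.01]]
[-0.18 -0.02 -2.26 -0.13  0.38 -0.01]
8.0
```

View pics/w4.png

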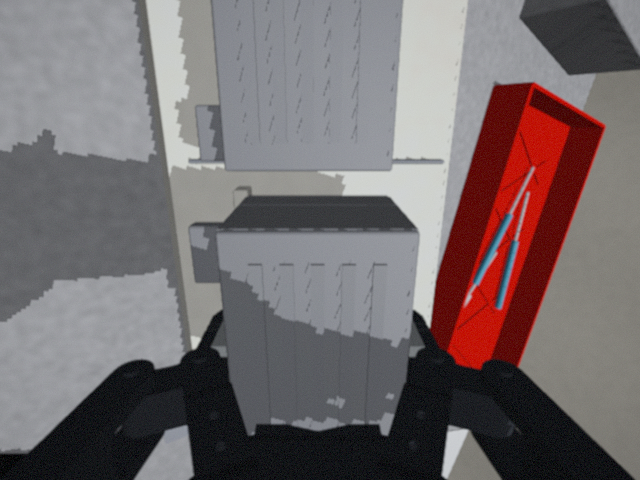

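```bash
python3 -m jog '[[[1,0,0,2,0,0,0],[1,0,-0.05,2.8,0,0,0],[1,0,-0.1,3,0,0,0],[1,0,-0.1,3,0,0,0],[0,0,-0.1,3,0,0,0],[0,0,-0.1,3,0,0,0],[0,0,-0.1,3,0,0,0],[0,0,-0.1,3,0,0,0],[0,0,-0.1,-2,0,0,0],[0,2,-0.1,-4.5,0,0,0],[0,8,-0.1,-4.5,0,0,0],[0,11.2,-0.1,-4.5,0,0,0]]]';  python3 -m jog '[[[0,0,0,0,0,0,0]]]'
python3 - <<'E'
from h import *
s=st(); m=bot.camera_model("wrist"); im=bot.read_camera("wrist"); save("pics/w5.png",im)
print(((s["tool_pos"]-O)@Rs).round(4))
for y in (0,.112): print(proj(m,[casepos(y)+Rs@np.array(v) for v in [(-.029,-.048,.05),(.029,-.048,.05),(.029,.048,.05),(-.029,.048,.05)]]).round(0).tolist())
go(casepos(0.112)+Rs[:,2]*(0.176),toolR(A_rack,30))
E
```

```text
time: 9.5
tool_pos: [0.3987, 0.2973, 0.3138]
tcp_rot: [1.646, 2.223, 0.598]
wrist_force: [-0.2, -0.4, -0.3]
width: 0.999
time: 9.62
tool_pos: [0.3985, 0.2974, 0.313]
tcp_rot: [1.644, 2.227, 0.595]
wrist_force: [0.6, -0.2, -0.4]
width: 1.0
{'time': 9.625, 'q': [0.652, -0.132, 2.249, -0.338, 0.554, 0.599], 'tool_pos': [0.399, 0.297, 0.313], 'tcp_rot': [1.644, 2.227, 0.595], 'wrist_force': [0.579, -0.153, -0.413], 'torque': [-0.092, 0.206, -0.035], 'width': 1.0}
[0.0029 0.1126 0.2512]
[[271.0, 499.0], [357.0, 499.0], [364.0, 383.0], [264.0, 382.0]]
[[263.0, 359.0], [365.0, 360.0], [374.0, 194.0], [255.0, 193.0]]
t=9.68 shift cm [ 0.05 -0.05  7.49] turn [-0.0008  0.0009  0.0034]
```

View pics/w5.png

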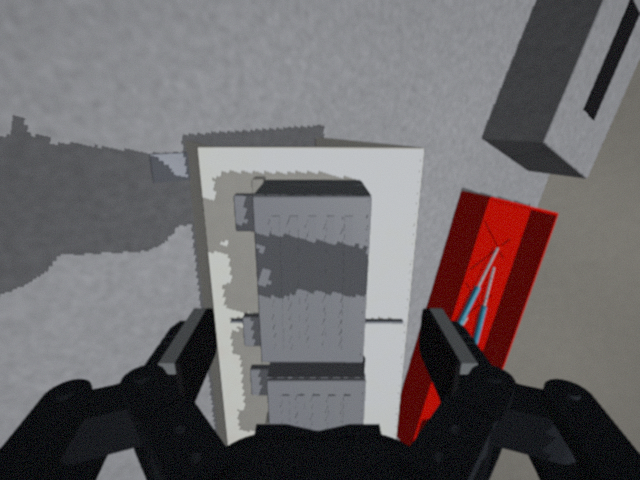

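```bash
python3 -m jog '[[[0,0,0,5,0,0,0],[0,0,0,7.2,0,0,0],[0,0,0,7.4,0,0,0],[1,0,0,7.4,0,0,0],[1,0,0,7.4,0,0,0],[1,0,0,7.4,0,0,0],[1,0,0,7.4,0,0,0],[1,0,0.1,6.4,0,0,0],[1,0,0.1,4.9,0,0,0],[1,0,0.1,4.4,0,0,0],[1,0,0.1,4.4,0,0,0],[1,0,0.1,4.4,0,0,0]]]' 50;  python3 - <<'E'
from h import *
st(); F=[]
for i in range(4):
    im=bot.read_camera("wrist"); s=bot.read_state(); F.append(np.r_[s["wrist_force"],s["torque"]])
F=np.array(F); print(F.round(2)); print(F.mean(0).round(2)); print(s["time"]); save("pics/w6.png",im)
E
```

```text
time: 11.18
tool_pos: [0.4209, 0.3021, 0.2749]
tcp_rot: [1.648, 2.224, 0.593]
wrist_force: [-0.1, -0.5, -3.7]
width: 0.671
{'time': 11.175, 'q': [0.63, -0.036, 2.243, -0.379, 0.465, 0.634], 'tool_pos': [0.421, 0.302, 0.275], 'tcp_rot': [1.648, 2.224, 0.593], 'wrist_force': [-0.124, -0.547, -3.749], 'torque': [-0.178, 0.532, 0.031], 'width': 0.671}
[[ 1.03 -0.69 -4.65 -0.15  0.55  0.05]
 [-0.1   0.05 -3.43 -0.18  0.53 -0.03]
 [ 0.58  0.74 -3.12 -0.14  0.51 -0.02]
 [ 0.8   0.53 -4.7  -0.13  0.51  0.03]]
[ 0.58  0.16 -3.98 -0.15  0.53  0.  ]
11.375
```

View pics/w6.png

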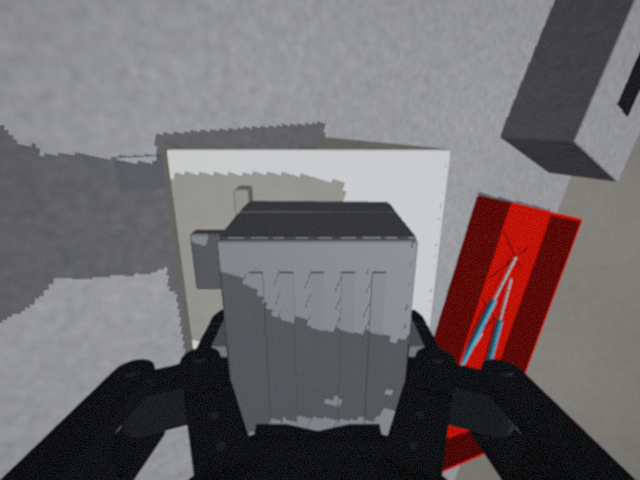

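```bash
cat > kin.py <<'E'
import numpy as np
from scipy.optimize import least_squares
from scipy.spatial.transform import Rotation as R
D=[([-1.35688,.26474,1.60541,0,1.2737,-.0369],[.16745,-.65353,.40335]),
([-0.02,-0.288,2.338,0.273,0.605,-0.503],[.4405,.0427,.3292]),
([0.077,-0.236,2.311,0.201,0.564,-0.362],[.4555,.0788,.3238]),
([0.099,-0.023,2.29,0.266,0.369,-0.419],[.5008,.0916,.2484]),
([0.379,-0.2,2.307,-0.084,0.514,0.14],[.4313,.1907,.3122]),
([0.652,-0.132,2.249,-0.338,0.554,0.599],[.3985,.2974,.313]),
([0.63,-0.036,2.243,-0.379,0.465,0.634],[.4209,.3021,.2749])]
def fk(q,p):
    h,a0,L1,e,L2,d=p
    Rz=lambda a:R.from_euler('z',a);Ry=lambda a:R.from_euler('y',a)
    A=Rz(q[0]); x=np.array([0,0,h])+A.apply([a0,0,0])
    A=A*Ry(q[1]); x=x+A.apply([0,0,L1])
    A=A*Ry(q[2]); x=x+A.apply([e,0,L2])
    A=A*Rz(q[3])*Ry(q[4])*Rz(q[5]); x=x+A.apply([0,0,d])
    return x,A.as_matrix()
f=lambda p:np.concatenate([fk(q,p)[0]-x for q,x in D])
r=least_squares(f,[.35,0,.4,0,.4,.1]); p=r.x
# tool axes map
T0=R.from_rotvec([-3.11468,-.39267,.0003]).as_matrix(); M=fk(D[0][0],p)[1].T@T0
lo=np.array([-2.63,-.94,.31,-1.31,0,-2.55]);hi=np.array([2.63,2.18,2.57,4.45,2.66,2.55])
def ik(pos,Rt,q0):
    def g(q):
        x,A=fk(q,p); return np.r_[(x-pos)*10,(A@M-Rt).ravel()]
    s=least_squares(g,np.clip(q0,lo+1e-3,hi-1e-3),bounds=(lo,hi)); return s.x,np.abs(s.fun).max()
if __name__=="__main__": print(p.round(4),np.abs(r.fun).max(),M.round(3))
E
python3 kin.py
python3 - <<'E'
from h import *; import kin
T=np.array([0.5258,-0.3256,0]); 
for ext in (0,0.03,.05):
  c=T+[ext,0,0.004]; az=np.arctan2(c[1],c[0]); h=np.array([np.cos(az),np.sin(az),0])
  print(ext,np.degrees(az),np.linalg.norm(c[:2]))
  q,e=kin.ik(c+[0,0,.175],toolR(az,0),[az,.3,1.9,0,.9,0]); print(" place",q.round(2),e.round(4))
  for tilt in (30,40,50):
   for turn in (90,-90):
    Rt=toolR(az,tilt,turn)
    for tip in ((-.045,.02),(-.02,.08),(.03,.09)):
     tp=c+h*tip[0]+[0,0,tip[1]]
     q,e=kin.ik(tp-Rt[:,2]*.173,Rt,[az,0,2.2,0,.5,np.radians(turn)]); print(" ",tilt,turn,tip,q.round(2),e.round(4))
E
```

```text
[ 0.2459  0.0042  0.5074 -0.0016  0.5621  0.1677] 0.02577511206950091 [[ 0. -1.  0.]
 [ 1.  0.  0.]
 [-0.  0.  1.]]
0 -31.76773239348583 0.6184504830623063
 place [-0.55  0.38  1.91 -0.    0.85  0.  ] 0.0
  30 90 (-0.045, 0.02) [-0.55  0.08  2.37 -0.    0.17  1.57] 0.0
  30 90 (-0.02, 0.08) [-0.55  0.01  2.29 -0.    0.32  1.57] 0.0
  30 90 (0.03, 0.09) [-0.55  0.09  2.19 -0.    0.34  1.57] 0.0
  30 -90 (-0.045, 0.02) [-0.55  0.08  2.37  0.    0.17 -1.57] 0.0
  30 -90 (-0.02, 0.08) [-0.55  0.01  2.29  0.    0.32 -1.57] 0.0
  30 -90 (0.03, 0.09) [-0.55  0.09  2.19  0.    0.34 -1.57] 0.0
  40 90 (-0.045, 0.02) [-0.55  0.06  2.46 -0.1   0.    1.67] 0.0604
  40 90 (-0.02, 0.08) [-0.55 -0.02  2.41 -0.    0.06  1.57] 0.0
  40 90 (0.03, 0.09) [-0.55  0.05  2.3  -0.    0.08  1.57] 0.0
  40 -90 (-0.045, 0.02) [-0.55  0.06  2.46 -0.02  0.   -1.55] 0.0604
  40 -90 (-0.02, 0.08) [-0.55 -0.02  2.41  0.    0.06 -1.57] 0.0
  40 -90 (0.03, 0.09) [-0.55  0.05  2.3   0.    0.08 -1.57] 0.0
  50 90 (-0.045, 0.02) [-0.55  0.06  2.49 -0.98  0.    2.55] 0.2079
  50 90 (-0.02, 0.08) [-0.55 -0.03  2.46 -0.98 
[... 2143 characters left out ...]
 0.06  2.32 -0.    0.06  1.57] 0.0
  40 90 (0.03, 0.09) [-0.51  0.13  2.22 -0.    0.09  1.57] 0.0
  40 -90 (-0.045, 0.02) [-0.51  0.14  2.37  0.35  0.   -1.92] 0.0541
  40 -90 (-0.02, 0.08) [-0.51  0.06  2.32  0.    0.06 -1.57] 0.0
  40 -90 (0.03, 0.09) [-0.51  0.13  2.22  0.    0.09 -1.57] 0.0
  50 90 (-0.045, 0.02) [-0.51  0.14  2.41 -0.92  0.    2.49] 0.2031
  50 90 (-0.02, 0.08) [-0.51  0.05  2.38 -0.51  0.    2.08] 0.1136
  50 90 (0.03, 0.09) [-0.51  0.13  2.28 -0.32  0.    1.89] 0.0974
  50 -90 (-0.045, 0.02) [-0.51  0.14  2.41  0.97  0.   -2.55] 0.2031
  50 -90 (-0.02, 0.08) [-0.51  0.05  2.38  0.69  0.   -2.26] 0.1136
  50 -90 (0.03, 0.09) [-0.51  0.13  2.28  0.54  0.   -2.11] 0.0974
```

Run:
```python
from h import *
c=np.array([0.530,-0.326,0.004]); az=np.arctan2(c[1],c[0])-np.deg2rad(0); print(np.degrees(az))
s=bot.read_state()
go(s["tool_pos"]+[0.01,-0.02,0.14],R.from_rotvec(s["tcp_rot"]).as_matrix())
go(c+[0,0,.177+.10],toolR(az,0))
```

```text
-31.595437437096184
t=11.38 shift cm [ -2.24   7.31 -11.94] turn [0. 0. 0.]
t=11.38 shift cm [-63.26  -6.53  -4.33] turn [ 0.4915 -0.2188  0.8271]
```

Run:
```python
from h import *
go([0.46,-0.02,0.42],toolR(np.deg2rad(-8),10))
```

```text
t=11.38 shift cm [-31.98   2.35 -15.34] turn [ 0.3428 -0.1469  0.4112]
```

```bash
python3 -m jog '[[[1,-0.5,3,-5,0,0,0],[1,-1.5,5,-9,0,0,0],[1,-3.5,7,-12,0,0,0],[1,-9,6,-13,0.06,-0.025,0.07],[1,-15,5,-14,0.15,-0.06,0.17],[1,-21,4,-14.5,0.22,-0.09,0.26],[1,-27,3,-15,0.3,-0.13,0.35],[1,-32,2.4,-15.3,0.34,-0.147,0.41],[1,-38,1,-14,0.38,-0.16,0.5],[1,-44,-1,-12,0.42,-0.18,0.6],[1,-50,-3,-9.5,0.46,-0.2,0.7],[1,-55.5,-4.5,-7,0.48,-0.21,0.78]]]'
python3 - <<'E'
from h import *
st()
c=np.array([0.530,-0.326,0.004]); az=np.arctan2(c[1],c[0])
go(c+[0,0,.177+.06],toolR(az,0))
E
```

```text
time: 12.88
tool_pos: [0.5096, -0.2445, 0.3179]
tcp_rot: [2.698, 1.586, 0.017]
wrist_force: [0.8, 0.9, -3.6]
width: 0.672
{'time': 12.875, 'q': [-0.492, 0.123, 1.937, 0.003, 1.065, 0.014], 'tool_pos': [0.51, -0.245, 0.318], 'tcp_rot': [2.698, 1.586, 0.017], 'wrist_force': [0.828, 0.851, -3.572], 'torque': [-0.021, -0.026, -0.006], 'width': 0.672}
t=12.88 shift cm [-6.15  5.62  7.76] turn [ 0.0158 -0.0033  0.0436]
```

```bash
python3 -m jog '[[[1,-3,3,4,0.01,0,0.03],[1,-6.15,5.6,7.7,0.016,-0.003,0.044],[1,-6.15,5.6,7.7,0.016,-0.003,0.044],[1,-6.15,5.6,7.7,0.016,-0.003,0.044],[1,-6.15,5.6,7.7,0.016,-0.003,0.044]]]'
python3 - <<'E'
from h import *
st()
for n in ("wrist","side","scene"): save(f"pics/{n}7.png",bot.read_camera(n))
c=np.array([0.530,-0.326,0.004]); az=np.arctan2(c[1],c[0])
go(c+[0,0,.177],toolR(az,0))
E
```

```text
time: 13.5
tool_pos: [0.5303, -0.3229, 0.2442]
tcp_rot: [2.738, 1.537, 0.002]
wrist_force: [-0.1, 0.5, -3.2]
width: 0.669
{'time': 13.5, 'q': [-0.587, 0.306, 1.867, 0.001, 0.967, -0.04], 'tool_pos': [0.53, -0.323, 0.244], 'tcp_rot': [2.738, 1.537, 0.002], 'wrist_force': [-0.075, 0.548, -3.24], 'torque': [-0.009, -0.049, -0.021], 'width': 0.669}
t=13.65 shift cm [-0.28  0.14  6.32] turn [ 0.0019 -0.0004  0.0041]
```

View pics/scene7.png

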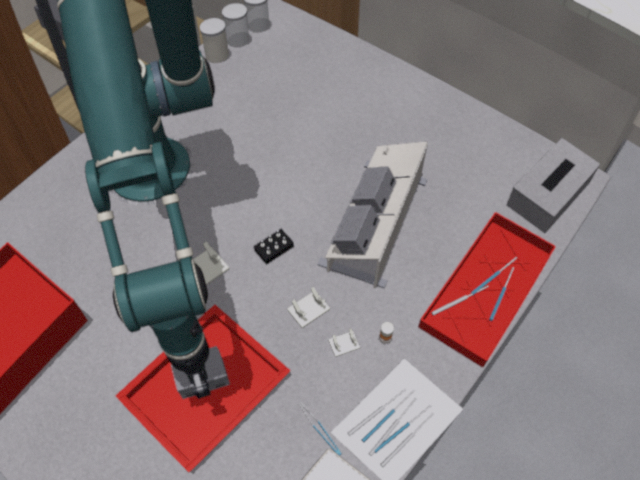

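View pics/wrist7.png

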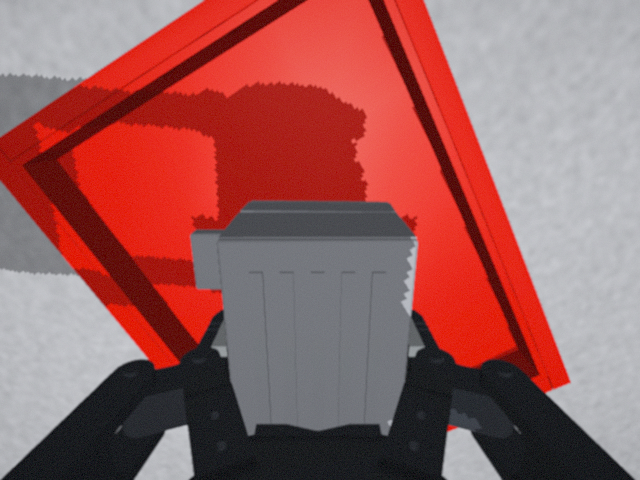

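```bash
python3 -m jog '[[[1,-0.2,0.1,3,0,0,0],[1,-0.2,0.1,5,0,0,0],[1,-0.2,0.1,5.8,0,0,0],[1,-0.2,0.1,6.1,0,0,0],[1,-0.2,0.1,6.1,0,0,0]]]'; python3 -c "
from h import *
st()"
```

```text
time: 14.28
tool_pos: [0.5297, -0.3258, 0.182]
tcp_rot: [-2.74, -1.537, -0.0]
wrist_force: [-0.0, 0.9, -4.3]
width: 0.675
{'time': 14.275, 'q': [-0.592, 0.386, 1.894, 0.001, 0.862, -0.043], 'tool_pos': [0.53, -0.326, 0.182], 'tcp_rot': [-2.74, -1.537, -0.0], 'wrist_force': [-0.011, 0.859, -4.306], 'torque': [-0.045, 0.033, 0.011], 'width': 0.675}
```

```bash
python3 -m jog '[[[1,0,0,0.15,0,0,0],[1,0,0,0.15,0,0,0]]]'; python3 -m jog '[[[1,0,0,0.15,0,0,0],[1,0,0,0.15,0,0,0]]]'
```

```text
time: 14.52
tool_pos: [0.5301, -0.326, 0.1811]
tcp_rot: [2.739, 1.536, 0.002]
wrist_force: [-0.6, 0.5, -0.0]
width: 0.67
time: 14.78
tool_pos: [0.5302, -0.3261, 0.1809]
tcp_rot: [2.739, 1.536, 0.001]
wrist_force: [-2.9, 2.5, 9.6]
width: 0.671
```

```bash
python3 -m jog '[[[0,0,0,0,0,0,0],[0,0,0,0,0,0,0],[0,0,0,0,0,0,0],[0,0,0,0,0,0,0],[0,0,0,-4,0,0,0],[0,0,0,-8,0,0,0],[0,0,0,-12,0,0,0],[0,0,0,-12,0,0,0]]]'
python3 - <<'E'
from h import *
s=st(); m=bot.camera_model("wrist"); save("pics/w8.png",bot.read_camera("wrist"))
c=np.array([0.530,-0.326,0.004]); az=np.arctan2(c[1],c[0]); Rc=R.from_euler('z',az).as_matrix()
print(proj(m,[c+Rc@np.array(v) for v in [(-.029,-.048,.05),(.029,-.048,.05),(.029,.048,.05),(-.029,.048,.05)]]).round(0).tolist())
E
```

```text
time: 15.78
tool_pos: [0.5311, -0.3268, 0.3031]
tcp_rot: [2.734, 1.533, 0.006]
wrist_force: [-0.0, 0.3, 0.3]
width: 0.999
{'time': 15.775, 'q': [-0.592, 0.246, 1.822, 0.001, 1.066, -0.043], 'tool_pos': [0.531, -0.327, 0.303], 'tcp_rot': [2.734, 1.533, 0.006], 'wrist_force': [-0.008, 0.28, 0.336], 'torque': [-0.021, 0.015, -0.012], 'width': 0.999}
[[270.0, 315.0], [353.0, 314.0], [359.0, 177.0], [264.0, 176.0]]
```

View pics/w8.png

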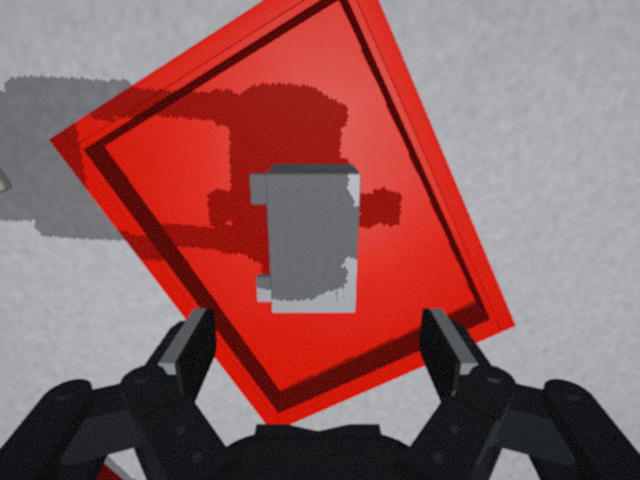

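```bash
cat >> h.py <<'E'
cc=np.array([0.531,-0.3265,0.004]); az=np.arctan2(-0.326,0.530); Rc=R.from_euler('z',az).as_matrix()
def tcpF(F,tilt=30,L=0.167,hw=0.011):
    Rt=toolR(az,tilt,90); f=cc+Rc@[F[0],0,F[1]]
    return f-hw*Rt[:,0]-L*Rt[:,2],Rt
def E(th): # tab lower outer edge
    c,s=np.cos(th),np.sin(th); x,z=-.070,.0135
    return np.array([x*c+z*s+.029,-x*s+z*c+.0185])
E
python3 - <<'E'
from h import *
import kin
# refit with lateral offset
def fk(q,p):
    h,a0,b0,L1,e,L2,d=p
    Rz=lambda a:R.from_euler('z',a);Ry=lambda a:R.from_euler('y',a)
    A=Rz(q[0]); x=np.array([0,0,h])+A.apply([a0,b0,0])
    A=A*Ry(q[1]); x=x+A.apply([0,0,L1])
    A=A*Ry(q[2]); x=x+A.apply([e,0,L2])
    A=A*Rz(q[3])*Ry(q[4])*Rz(q[5]); x=x+A.apply([0,0,d])
    return x,A.as_matrix()
D=kin.D+[([-0.587,0.306,1.867,0.001,0.967,-0.04],[.5303,-.3229,.2442]),([-0.592,0.386,1.894,0.001,0.862,-0.043],[.5297,-.3258,.182])]
r=kin.least_squares(lambda p:np.concatenate([fk(q,p)[0]-x for q,x in D]),[.35,0,0,.4,0,.4,.1]); p=r.x; print(p.round(4),np.abs(r.fun).max())
kin.p=p; kin.fk=fk
q=[-.6,.2,2.2,0,.4,1.5]
for tilt in (30,35):
  for F in [(-.07,.06),(-.055,.022),tuple(E(0)+.008*np.array([.5,-.866])),tuple(E(.7)),tuple(E(1.4))]:
    P,Rt=tcpF(F,tilt); q1,e=kin.ik(P,Rt,q); print(tilt,np.round(F,3),P.round(3),q1.round(2),e.round(4)); q=q1
P,Rt=tcpF((-.075,.07),30); go(P,Rt)
E
```

```text
[2.518e-01 2.000e-04 2.490e-02 5.113e-01 1.400e-03 5.662e-01 1.735e-01] 0.0003354551958538454
30 [-0.07  0.06] [ 0.392 -0.241  0.203] [-0.62 -0.04  2.41  0.14  0.24  1.38] 0.0
30 [-0.055  0.022] [ 0.405 -0.249  0.165] [-0.62  0.08  2.4   0.22  0.15  1.3 ] 0.0
30 [-0.037  0.025] [ 0.42  -0.258  0.168] [-0.61  0.1   2.36  0.2   0.16  1.32] 0.0
30 [-0.016  0.074] [ 0.438 -0.269  0.217] [-0.61  0.04  2.3   0.11  0.28  1.42] 0.0
30 [0.03 0.09] [ 0.478 -0.294  0.233] [-0.6   0.1   2.2   0.08  0.32  1.45] 0.0
35 [-0.07  0.06] [ 0.382 -0.235  0.194] [-0.62 -0.05  2.47  0.35  0.12  1.17] 0.0
35 [-0.055  0.022] [ 0.395 -0.243  0.156] [-0.62  0.07  2.45  1.42  0.04  0.09] 0.0
35 [-0.037  0.025] [ 0.41  -0.252  0.16 ] [-0.62  0.1   2.42  1.11  0.04  0.4 ] 0.0
35 [-0.016  0.074] [ 0.428 -0.263  0.208] [-0.61  0.03  2.36  0.24  0.15  1.29] 0.0
35 [0.03 0.09] [ 0.468 -0.288  0.224] [-0.61  0.08  2.26  0.17  0.19  1.36] 0.0
t=15.82 shift cm [  0.07 -16.75   8.69] turn [-0.4087  0.4071  1.5347]
```

```bash
python3 -m jog '[[[0.27,0,-6,0,-0.08,0.08,0.17],[0.27,0,-11,0,-0.12,0.12,0.34],[0.27,0,-16,0,-0.17,0.17,0.51],[0.27,0,-16.7,1,-0.2,0.2,0.68],[0.27,0,-16.7,2,-0.25,0.25,0.85],[0.27,0,-16.7,3,-0.3,0.3,1.02],[0.27,0,-16.7,4,-0.35,0.35,1.2],[0.27,0,-16.7,6,-0.4,0.4,1.37],[0.27,0,-16.7,8,-0.409,0.407,1.535],[0.27,0,-16.7,8.7,-0.409,0.407,1.535],[0.27,0,-16.7,8.7,-0.409,0.407,1.535],[0.27,0,-16.7,8.7,-0.409,0.407,1.535]]]'
python3 - <<'E'
from h import *
s=st(); m=bot.camera_model("wrist"); save("pics/w9.png",bot.read_camera("wrist")); save("pics/d9.png",bot.read_camera("side"))
P,Rt=tcpF((-.075,.07),30); go(P,Rt,s)
Rt=R.from_rotvec(s["tcp_rot"]).as_matrix()
for L in (.160,.167,.173):
  print(L,proj(m,[s["tool_pos"]+Rt@[.011,y,L] for y in (-.031,-.045,.031,.045)]).round(0).tolist())
P,Rt=tcpF((-.055,.022),30); go(P,Rt,s)
print("tabs",proj(m,[cc+Rc@np.array(v) for v in [(-.041,-.036,.038),(-.041,.036,.038),(-.029,-.036,.038)]]).round(0).tolist())
E
```

```text
time: 17.32
tool_pos: [0.3872, -0.2389, 0.212]
tcp_rot: [2.798, -0.79, 0.744]
wrist_force: [-0.5, -0.4, 0.3]
width: 0.731
{'time': 17.325, 'q': [-0.621, -0.066, 2.417, 0.128, 0.273, 1.386], 'tool_pos': [0.387, -0.239, 0.212], 'tcp_rot': [2.798, -0.79, 0.744], 'wrist_force': [-0.47, -0.353, 0.25], 'torque': [0.115, 0.232, 0.006], 'width': 0.731}
t=17.32 shift cm [ 0.09 -0.07 -0.08] turn [-0.      0.0036  0.0011]
0.16 [[241.0, 304.0], [207.0, 304.0], [393.0, 304.0], [427.0, 304.0]]
0.167 [[245.0, 296.0], [212.0, 296.0], [390.0, 296.0], [423.0, 296.0]]
0.173 [[247.0, 290.0], [216.0, 290.0], [387.0, 290.0], [419.0, 290.0]]
t=17.32 shift cm [-0.56 -0.07  5.07] turn [-0.      0.0036  0.0011]
tabs [[384.0, 231.0], [248.0, 231.0], [383.0, 210.0]]
```

View pics/w9.png

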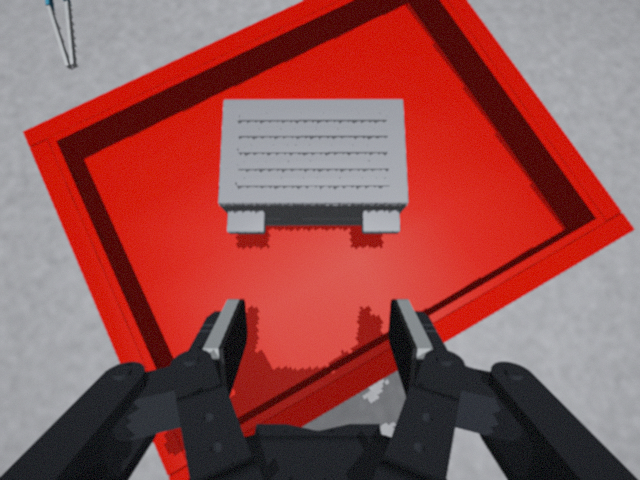

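View pics/d9.png

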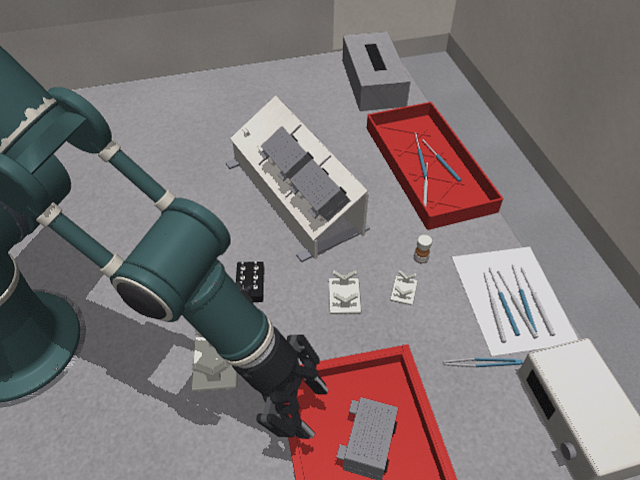

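```bash
python3 -m jog '[[[0.27,-0.4,-0.1,3,0,0,0],[0.27,-0.55,-0.1,5.1,0,0,0],[0.27,-0.55,-0.1,5.1,0,0,0]]]'
python3 - <<'E'
from h import *
s=st(); m=bot.camera_model("wrist"); save("pics/w10.png",bot.read_camera("wrist"),(160,180,480,480),2)
P,Rt=tcpF((-.055,.022),30); go(P,Rt,s)
u=np.array([.5,-.866])*.008
for th in [0,.1,.2,.3,.4,.5,.6,.7,.8,.9,1.0,1.1,1.2,1.3,1.4,1.45]:
    F=E(th)+u; P,Rt=tcpF(F,30); print(th,end=" ");go(P,Rt,s)
E
```

```text
time: 17.8
tool_pos: [0.4049, -0.2486, 0.1639]
tcp_rot: [2.799, -0.792, 0.741]
wrist_force: [-0.2, 0.3, -0.1]
width: 0.731
{'time': 17.8, 'q': [-0.614, 0.079, 2.399, 0.21, 0.15, 1.309], 'tool_pos': [0.405, -0.249, 0.164], 'tcp_rot': [2.799, -0.792, 0.741], 'wrist_force': [-0.175, 0.275, -0.057], 'torque': [0.064, 0.204, -0.002], 'width': 0.731}
t=17.80 shift cm [ 0.08  0.03 -0.1 ] turn [-0.      0.0062 -0.0002]
0 t=17.80 shift cm [1.79 0.03 0.53] turn [-0.      0.0062 -0.0002]
0.1 t=17.80 shift cm [2.28 0.03 0.01] turn [-0.      0.0062 -0.0002]
0.2 t=17.80 shift cm [ 2.82  0.03 -0.46] turn [-0.      0.0062 -0.0002]
0.3 t=17.80 shift cm [ 3.41  0.03 -0.87] turn [-0.      0.0062 -0.0002]
0.4 t=17.80 shift cm [ 4.03  0.03 -1.22] turn [-0.      0.0062 -0.0002]
0.5 t=17.80 shift cm [ 4.68  0.03 -1.5 ] turn [-0.      0.0062 -0.0002]
0.6 t=17.80 shift cm [ 5.36  0.03 -1.72] turn [-0.      0.0062 -0.0002]
0.7 t=17.80 shift cm [ 6.05  0.03 -1.87] turn [-0.      0.0062 -0.0002]
0.8 t=17.80 shift cm [ 6.76  0.03 -1.95] turn [-0.      0.0062 -0.0002]
0.9 t=17.80 shift cm [ 7.48  0.03 -1.96] turn [-0.      0.0062 -0.0002]
1.0 t=17.80 shift cm [ 8.18  0.03 -1.9 ] turn [-0.      0.0062 -0.0002]
1.1 t=17.80 shift cm [ 8.89  0.03 -1.77] turn [-0.      0.0062 -0.0002]
1.2 t=17.80 shift cm [ 9.57  0.03 -1.57] turn [-0.      0.0062 -0.0002]
1.3 t=17.80 shift cm [10.23  0.03 -1.3 ] turn [-0.      0.0062 -0.0002]
1.4 t=17.80 shift cm [10.86  0.03 -0.96] turn [-0.      0.0062 -0.0002]
1.45 t=17.80 shift cm [11.16  0.03 -0.77] turn [-0.      0.0062 -0.0002]
```

View pics/w10.png

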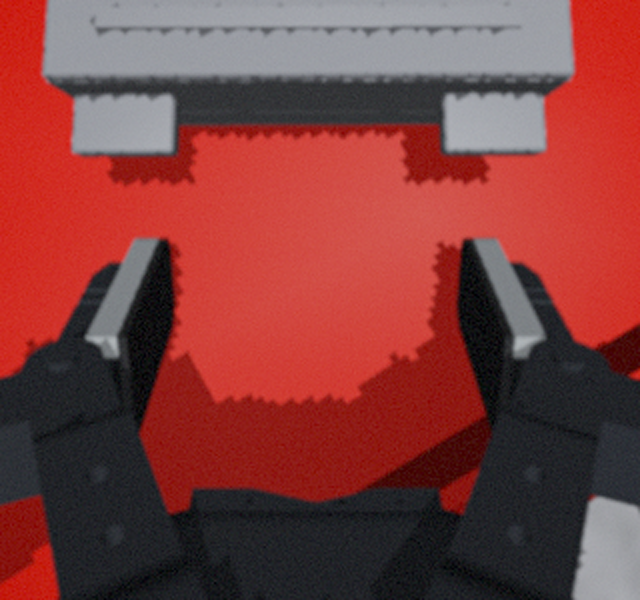

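```bash
python3 -m jog '[[[0.27,1,0,0.2,0,0,0],[0.27,1.8,0,0.5,0,0,0],[0.27,2.3,0,0,0,0,0],[0.27,2.85,0,-0.45,0,0,0],[0.27,3.4,0,-0.87,0,0,0],[0.27,3.4,0,-0.87,0,0,0]]]'
python3 - <<'E'
from h import *
s=st(); m=bot.camera_model("wrist"); save("pics/w11.png",bot.read_camera("wrist")); save("pics/d11.png",bot.read_camera("side"),(200,300,460,480),3)
E
```

```text
time: 18.6
tool_pos: [0.4269, -0.2621, 0.1901]
tcp_rot: [2.797, -0.792, 0.746]
wrist_force: [0.4, -0.5, -0.2]
width: 0.729
{'time': 18.6, 'q': [-0.61, 0.069, 2.339, 0.137, 0.215, 1.386], 'tool_pos': [0.427, -0.262, 0.19], 'tcp_rot': [2.797, -0.792, 0.746], 'wrist_force': [0.44, -0.514, -0.237], 'torque': [0.115, 0.208, 0.007], 'width': 0.729}
```

View pics/w11.png

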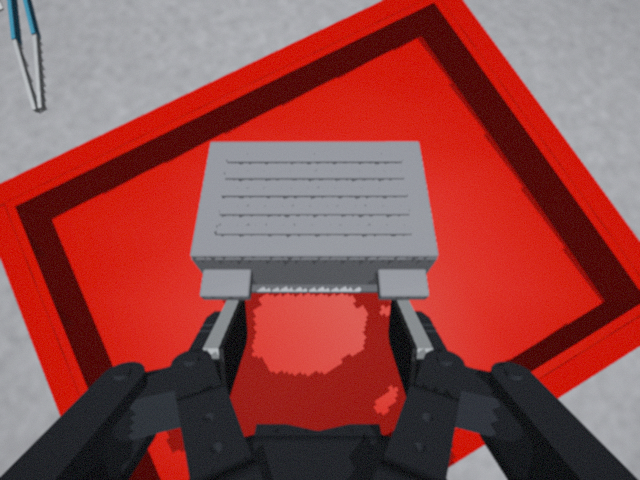

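View pics/d11.png

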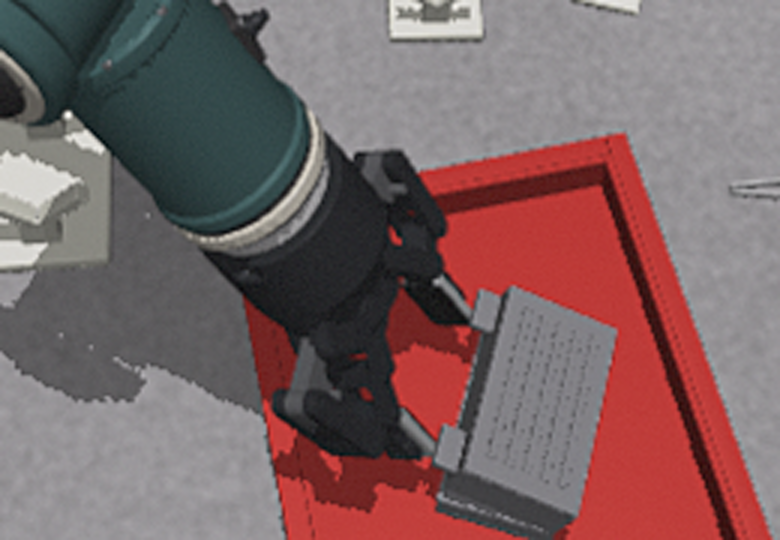

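```bash
python3 -m jog '[[[0.27,0.62,0,-0.35,0,0,0],[0.27,1.28,0,-0.63,0,0,0],[0.27,1.96,0,-0.85,0,0,0],[0.27,2.65,0,-1.0,0,0,0],[0.27,3.36,0,-1.08,0,0,0],[0.27,3.36,0,-1.08,0,0,0]]]'
python3 - <<'E'
from h import *
s=st(); m=bot.camera_model("wrist"); save("pics/w12.png",bot.read_camera("wrist")); save("pics/d12.png",bot.read_camera("side"),(200,300,460,480),3)
E
```

```text
time: 19.45
tool_pos: [0.4476, -0.2748, 0.216]
tcp_rot: [2.797, -0.792, 0.746]
wrist_force: [0.0, 0.4, 0.2]
width: 0.73
{'time': 19.45, 'q': [-0.607, 0.064, 2.278, 0.1, 0.28, 1.427], 'tool_pos': [0.448, -0.275, 0.216], 'tcp_rot': [2.797, -0.792, 0.746], 'wrist_force': [0.03, 0.357, 0.224], 'torque': [0.123, 0.15, -0.048], 'width': 0.73}
```

View pics/w12.png

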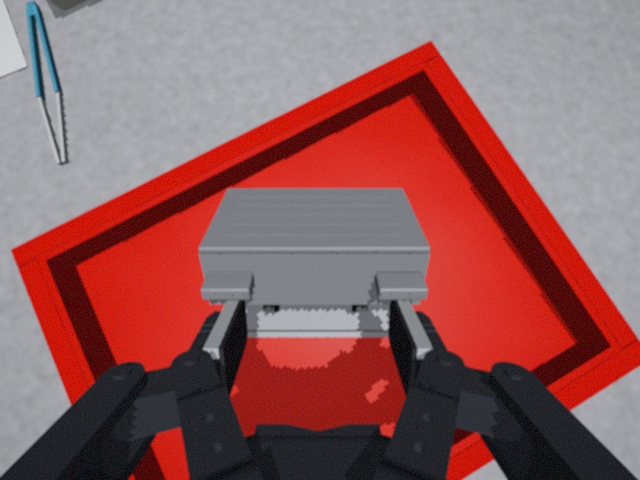

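View pics/d12.png

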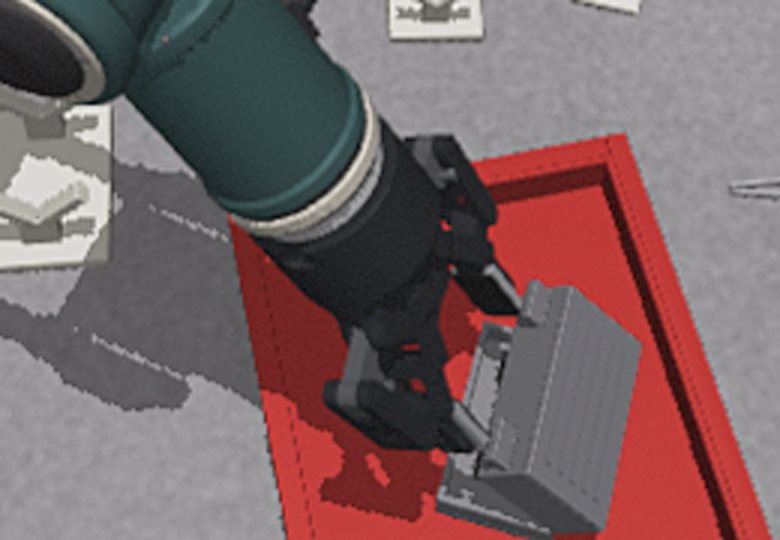

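```bash
python3 -m jog '[[[0.27,0.72,0,0,0,0,0],[0.27,1.42,0,0.05,0,0,0],[0.27,2.13,0,0.18,0,0,0],[0.27,2.81,0,0.38,0,0,0],[0.27,3.47,0,0.65,0,0,0],[0.27,4.1,0,0.95,0,0,0],[0.27,4.5,0,1.2,0,0,0],[0.27,4.5,0,1.2,0,0,0]]]'
python3 - <<'E'
from h import *
s=st(); m=bot.camera_model("wrist"); save("pics/w13.png",bot.read_camera("wrist")); save("pics/d13.png",bot.read_camera("side"),(200,300,460,480),3)
E
```

```text
time: 20.55
tool_pos: [0.4856, -0.2982, 0.2274]
tcp_rot: [2.797, -0.792, 0.745]
wrist_force: [-0.4, 0.1, 0.2]
width: 0.732
{'time': 20.55, 'q': [-0.602, 0.125, 2.182, 0.08, 0.316, 1.451], 'tool_pos': [0.486, -0.298, 0.227], 'tcp_rot': [2.797, -0.792, 0.745], 'wrist_force': [-0.354, 0.112, 0.177], 'torque': [0.075, 0.153, -0.021], 'width': 0.732}
```

View pics/w13.png

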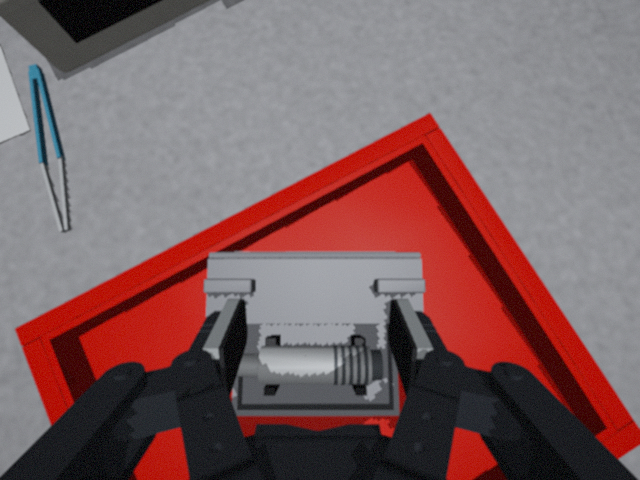

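View pics/d13.png

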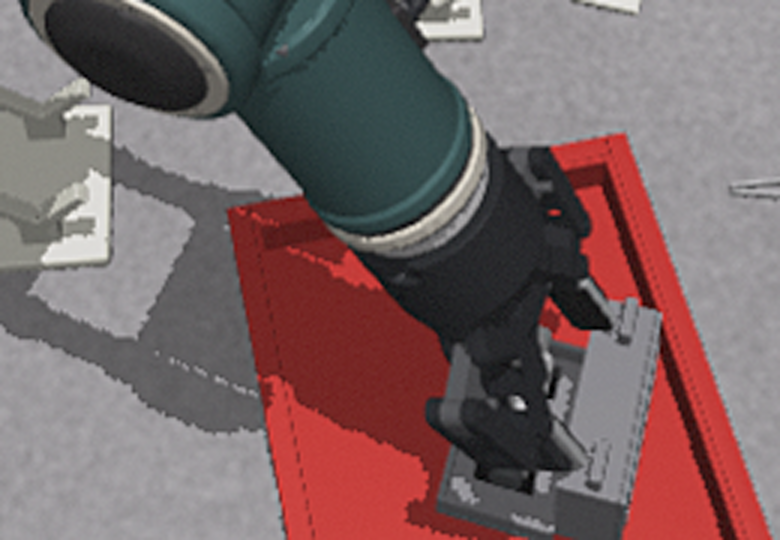

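```bash
python3 -m jog '[[[0.27,0.5,0,0.4,0,0,0],[0.27,1,0,0.8,0,0,0],[0.27,1.5,0,1.3,0,0,0],[0.27,1.95,0,1.8,0,0,0],[0.27,2.1,0,1.9,0,0,0],[0.27,2.1,0,1.9,0,0,0],[0.27,1,0,0,0,0,0],[0.27,1,0,-5,0,0,0],[0.27,1,0,-9,0,0,0]]]'
python3 - <<'E'
from h import *
s=st(); m=bot.camera_model("wrist"); save("pics/w14.png",bot.read_camera("wrist")); save("pics/d14.png",bot.read_camera("side"),(200,300,460,480),3); save("pics/s14.png",bot.read_camera("scene"),(100,280,310,480),3)
E
```

```text
time: 21.78
tool_pos: [0.4525, -0.2777, 0.3088]
tcp_rot: [2.802, -0.793, 0.736]
wrist_force: [-0.6, -0.5, -0.0]
width: 0.732
{'time': 21.775, 'q': [-0.606, -0.067, 2.198, 0.057, 0.498, 1.474], 'tool_pos': [0.452, -0.278, 0.309], 'tcp_rot': [2.802, -0.793, 0.736], 'wrist_force': [-0.616, -0.507, -0.035], 'torque': [0.117, 0.158, -0.002], 'width': 0.732}
```

View pics/w14.png

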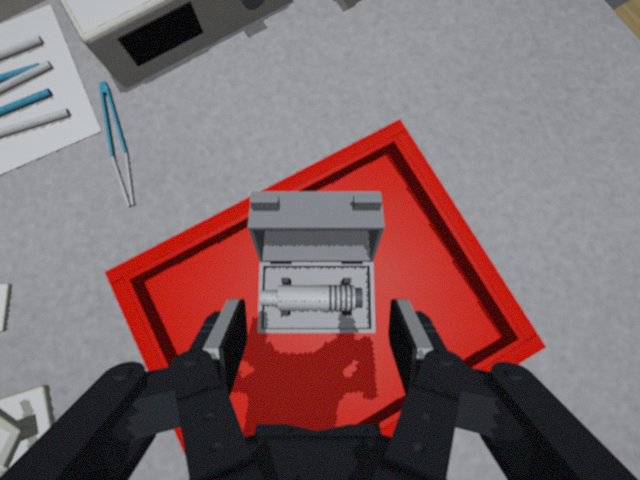

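View pics/d14.png

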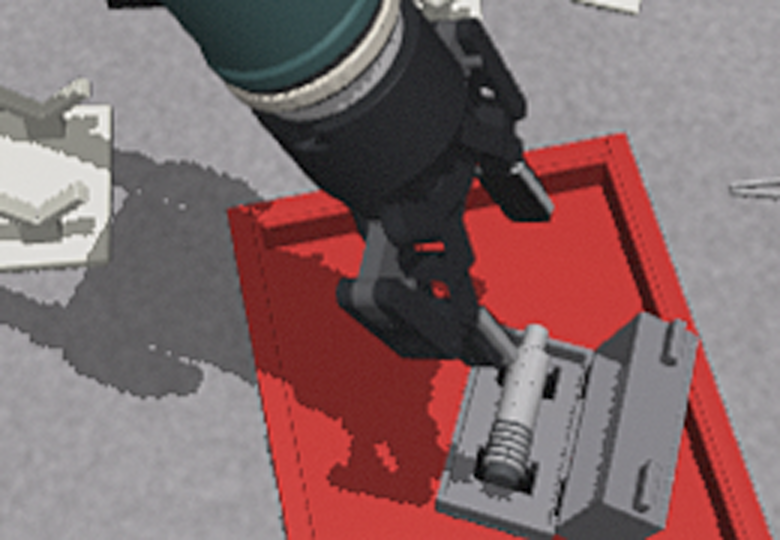

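Run:
```python
from h import *
m=bot.camera_model("wrist")
save("pics/w14b.png",cv2.imread("pics/w14.png")[:,:,::-1],(230,180,400,350),4)
```

```text
(no output)
```

View pics/w14b.png

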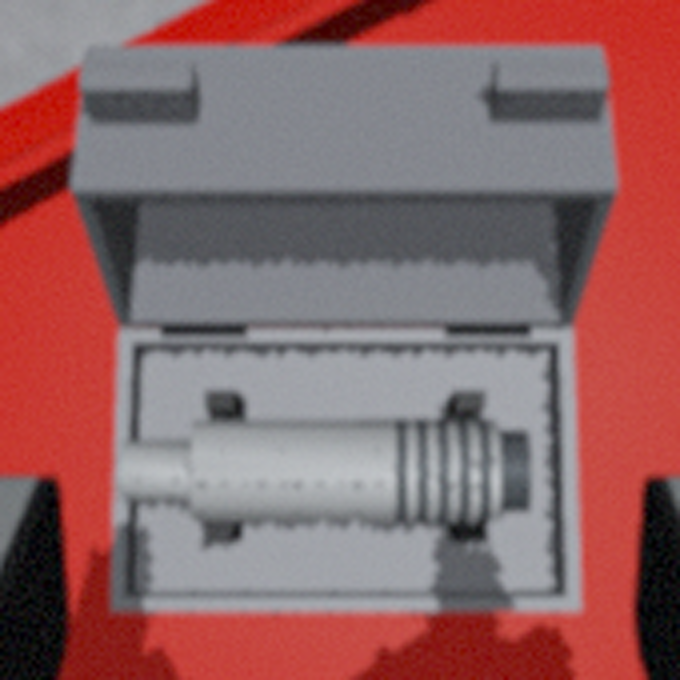

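Run:
```python
from h import *
m=bot.camera_model("wrist")
H=onplane(m,[(278.3,297.8),(355.8,297.8),(317,297.8)],.037); print(H,((H-cc)@Rc).round(4))
B=onplane(m,[(258,332.5),(375.3,332.5),(373.8,262),(259.5,262)],.022); print(((B-cc)@Rc).round(4))
c0=B.mean(0); print(c0, np.degrees(np.arctan2(*(B[2]-B[1])[[1,0]])),np.degrees(np.arctan2(*(B[0]-B[1])[[1,0]]))-90, np.degrees(az))
s=bot.read_state()
for tilt in (0,10,15):
  Rt=toolR(az,tilt); print(tilt)
  go(H[2]-Rt[:,2]*(.155+.09),Rt);
```

```text
[[ 0.55139471 -0.30188492  0.037     ]
 [ 0.51904232 -0.35456461  0.037     ]
 [ 0.5352408  -0.32819459  0.037     ]] [[ 0.0045  0.0317  0.033 ]
 [ 0.0045 -0.0302  0.033 ]
 [ 0.0045  0.0008  0.033 ]]
[[-0.0234  0.0494  0.018 ]
 [-0.0233 -0.0473  0.018 ]
 [ 0.0351 -0.0477  0.018 ]
 [ 0.0351  0.05    0.018 ]]
[ 0.53659813 -0.32864121  0.022     ] -32.0521941199053 -31.551297288189218 -31.595437437096184
0
t=21.93 shift cm [ 6.85 -0.04  7.27] turn [ 0.408  -0.4078 -1.5322]
10
t=21.93 shift cm [ 2.97 -0.04  5.48] turn [ 0.2715 -0.2713 -1.5539]
15
t=21.93 shift cm [ 0.93 -0.04  4.84] turn [ 0.2031 -0.2029 -1.5614]
```

Run:
```python
from h import *
m=bot.camera_model("wrist")
cs=np.array([0.5366,-0.3286,0.004])
f=lambda p:(p[0]/4+230,p[1]/4+180)
for name,a,b,w in [("lid rim",(72,190),(617,190),.096),("lid top edge",(85,47),(605,47),.096),("tab edge",(84,92),(607,92),.092)]:
  c,d=ray(m,[f(a),f(b)])
  # depth so that separation is w
  # equal depth along camera z
  Rm=R.from_rotvec(m["rvec"]).as_matrix(); fz=Rm[2]; d=d/(d@fz)[:,None]
  t=w/np.linalg.norm(d[1]-d[0]); X=c+t*d; print(name,((X-cs)@Rc).round(4))
```

```text
lid rim [[ 0.0463  0.0482  0.0763]
 [ 0.0464 -0.0478  0.0762]]
lid top edge [[ 0.0749  0.0482  0.0695]
 [ 0.0749 -0.0478  0.0695]]
tab edge [[ 0.0631  0.046   0.0799]
 [ 0.0632 -0.046   0.0799]]
```

```bash
cat >> h.py <<'E'
HP=np.array([0.5352,-0.3282,0.036])
E
python3 - <<'E'
from h import *
Rt=toolR(az,8); go(HP-Rt[:,2]*(.163+.08),Rt); print((HP-Rt[:,2]*(.163+.08)))
E
```

```text
t=21.93 shift cm [ 3.64 -0.04  6.05] turn [ 0.2988 -0.2986 -1.5503]
[ 0.50639398 -0.31048158  0.27663514]
```

```bash
python3 -m jog '[[[0.65,1,0,0,0.05,-0.05,-0.18],[0.65,2,0,0,0.1,-0.1,-0.36],[0.65,3,0,0,0.13,-0.13,-0.54],[0.65,3.6,0,1,0.17,-0.17,-0.72],[0.65,3.6,0,2,0.2,-0.2,-0.9],[0.65,3.6,0,3,0.23,-0.23,-1.08],[0.65,3.6,0,4,0.26,-0.26,-1.26],[0.65,3.6,0,5,0.29,-0.29,-1.44],[0.65,3.6,0,6,0.299,-0.299,-1.55],[0.65,3.6,0,6,0.299,-0.299,-1.55],[0.65,3.6,0,6,0.299,-0.299,-1.55]]]' 40
python3 - <<'E'
from h import *
s=st(); m=bot.camera_model("wrist"); save("pics/w15.png",bot.read_camera("wrist"))
Rt=toolR(az,8); go(HP-Rt[:,2]*(.163+.08),Rt,s);go(HP-Rt[:,2]*(.163),Rt,s)
Rt=R.from_rotvec(s["tcp_rot"]).as_matrix()
print(proj(m,[HP+Rc@[0,y,0] for y in (-.03,0,.03)]).round(0).tolist())
E
```

```text
time: 23.3
tool_pos: [0.5059, -0.3106, 0.2744]
tcp_rot: [2.639, 1.472, 0.101]
wrist_force: [0.7, -0.3, -0.2]
width: 0.35
{'time': 23.3, 'q': [-0.594, 0.185, 1.958, 0.008, 0.863, -0.046], 'tool_pos': [0.506, -0.311, 0.274], 'tcp_rot': [2.639, 1.472, 0.101], 'wrist_force': [0.688, -0.329, -0.176], 'torque': [-0.064, 0.043, -0.024], 'width': 0.35}
t=23.30 shift cm [ 0.03  0.07 -0.21] turn [-0.0042 -0.0005 -0.0021]
t=23.30 shift cm [0.03 0.1  7.79] turn [-0.0042 -0.0005 -0.0021]
[[319.0, 297.0], [319.0, 255.0], [319.0, 208.0]]
```

View pics/w15.png

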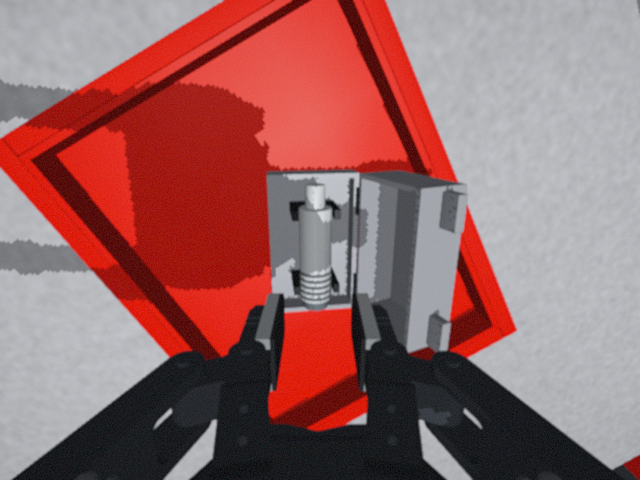

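```bash
python3 -m jog '[[[0.65,0,-0.15,3,0,0,0],[0.65,0,-0.15,5,0,0,0],[0.65,0,-0.15,6.5,0,0,0],[0.65,0,-0.15,7.3,0,0,0],[0.65,0,-0.15,7.7,0,0,0],[0.65,0,-0.15,7.7,0,0,0]]]'
python3 - <<'E'
from h import *
s=st(); save("pics/w16.png",bot.read_camera("wrist"));  save("pics/d16.png",bot.read_camera("side"),(200,300,460,480),3)
Rt=toolR(az,8); go(HP-Rt[:,2]*(.163),Rt,s)
E
```

```text
time: 24.1
tool_pos: [0.5143, -0.3158, 0.1995]
tcp_rot: [2.635, 1.472, 0.102]
wrist_force: [0.9, -0.1, -0.3]
width: 0.349
{'time': 24.1, 'q': [-0.594, 0.297, 1.982, 0.009, 0.724, -0.048], 'tool_pos': [0.514, -0.316, 0.2], 'tcp_rot': [2.635, 1.472, 0.102], 'wrist_force': [0.857, -0.12, -0.285], 'torque': [0.04, 0.071, -0.003], 'width': 0.349}
t=24.10 shift cm [0.04 0.13 0.23] turn [-0.001   0.     -0.0003]
```

View pics/w16.png

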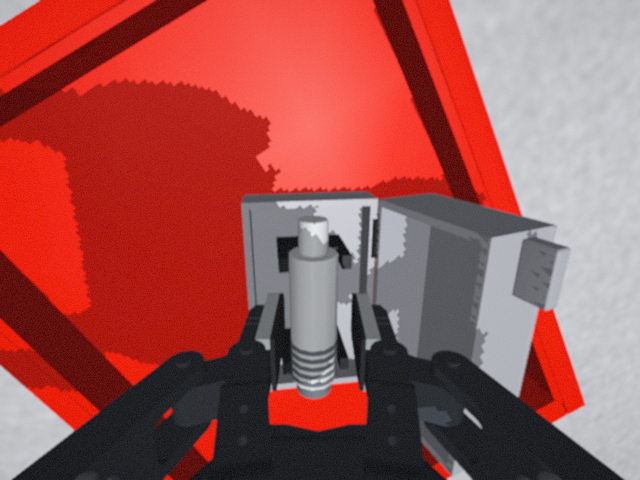

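View pics/d16.png

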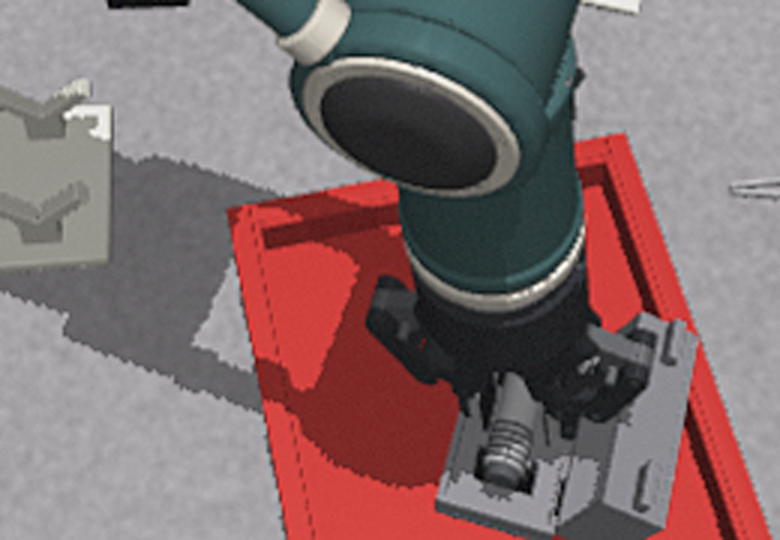

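```bash
python3 -m jog '[[[0.65,0,-0.1,0.25,0,0,0],[0.65,0,-0.1,0.25,0,0,0]]]' 35; python3 -m jog '[[[1,0,0,0,0,0,0],[1,0,0,0,0,0,0],[1,0,0,0,0,0,0],[1,0,0,0,0,0,0]]]' 35;  python3 - <<'E'
from h import *
s=st(); save("pics/w17.png",bot.read_camera("wrist"))
E
```

```text
time: 24.45
tool_pos: [0.5135, -0.3153, 0.1969]
tcp_rot: [2.636, 1.473, 0.102]
wrist_force: [0.7, 0.7, -1.4]
width: 0.351
time: 24.95
tool_pos: [0.5137, -0.3155, 0.197]
tcp_rot: [2.635, 1.472, 0.102]
wrist_force: [-0.8, -1.0, 1.6]
width: 0.22
{'time': 24.95, 'q': [-0.594, 0.299, 1.985, 0.009, 0.719, -0.048], 'tool_pos': [0.514, -0.315, 0.197], 'tcp_rot': [2.635, 1.472, 0.102], 'wrist_force': [-0.817, -0.96, 1.6], 'torque': [0.038, 0.053, 0.048], 'width': 0.22}
```

View pics/w17.png

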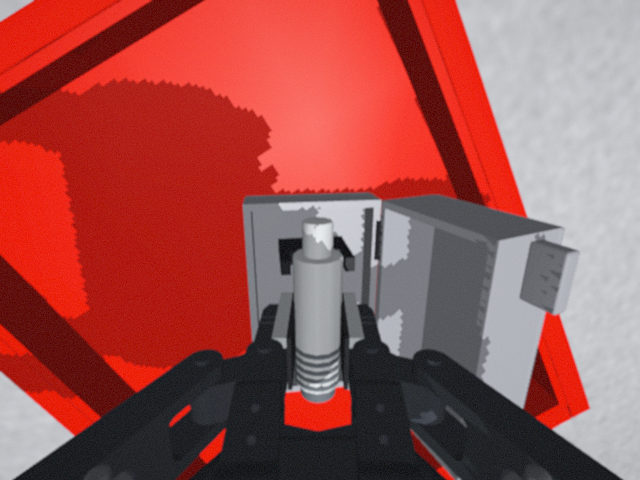

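```bash
python3 -m jog '[[[1,0,0.2,-1.5,0,0,0],[1,0,0.6,-4,0,0,0],[1,0,1.4,-10,0,0,0],[1,0,1.4,-14,0,0,0],[1,0,1.4,-14,0,0,0]]]';  python3 - <<'E'
from h import *
s=st(); save("pics/w18.png",bot.read_camera("wrist")); save("pics/d18.png",bot.read_camera("side")); print(bot.read_state()["wrist_force"])
E
```

```text
time: 25.62
tool_pos: [0.5101, -0.3133, 0.3429]
tcp_rot: [2.628, 1.468, 0.108]
wrist_force: [0.2, -0.2, -2.3]
width: 0.211
{'time': 25.625, 'q': [-0.594, 0.121, 1.894, 0.007, 0.979, -0.046], 'tool_pos': [0.51, -0.313, 0.343], 'tcp_rot': [2.628, 1.468, 0.108], 'wrist_force': [0.218, -0.197, -2.26], 'torque': [0.062, 0.126, -0.002], 'width': 0.211}
[-0.79185604  0.40569104 -3.01882865]
```

View pics/w18.png

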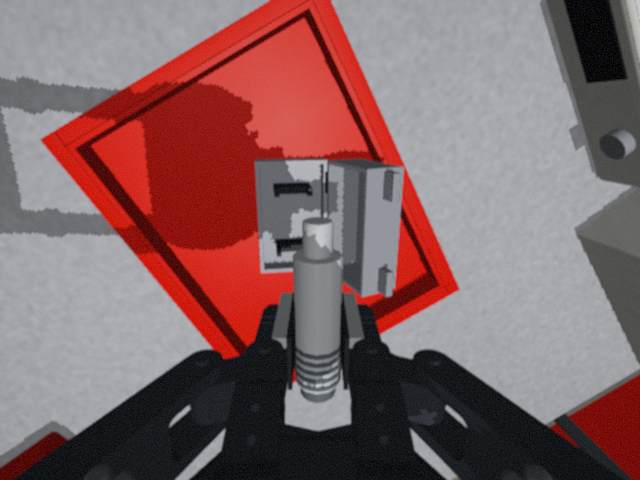

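View pics/d18.png

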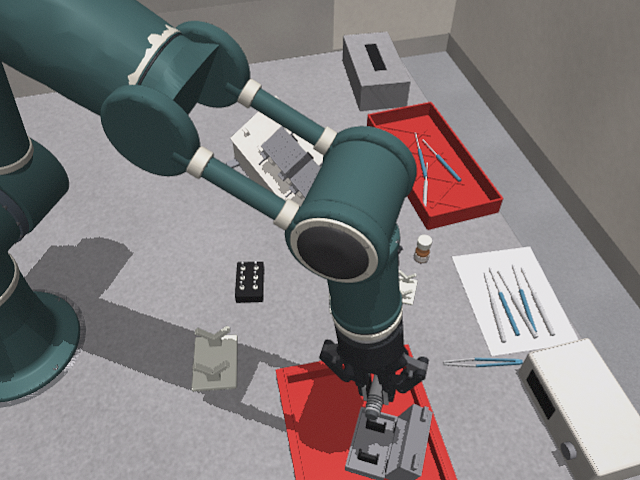

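Run:
```python
from h import *
K=np.array([0.575,-0.0525,0.040]); yw=np.deg2rad(-13.5)
Rt=toolR(yw,0); go(K-Rt[:,2]*(.163+.11),Rt)
```

```text
t=25.73 shift cm [25.61 -8.22  1.33] turn [ 0.1371  0.0219 -0.3156]
```

```bash
python3 -m jog '[[[1,5,-1.5,0,0.03,0,-0.06],[1,11,-3.5,0,0.06,0.01,-0.12],[1,17,-5.5,0.5,0.09,0.015,-0.2],[1,22,-7.2,1,0.12,0.02,-0.27],[1,25.6,-8.2,1.3,0.137,0.022,-0.316],[1,25.6,-8.2,1.3,0.137,0.022,-0.316],[1,25.6,-8.2,1.3,0.137,0.022,-0.316]]]';  python3 - <<'E'
from h import *
s=st(); m=bot.camera_model("wrist"); np.save("m19.npy",m,allow_pickle=True); save("pics/w19.png",bot.read_camera("wrist")); save("pics/d19.png",bot.read_camera("side"))
K=np.array([0.575,-0.0525,0.0]); Ry=R.from_euler('z',-13.5,degrees=True).as_matrix()
print(proj(m,[K+Ry@np.array(v) for v in [(-.028,-.038,.008),(.028,-.038,.008),(.028,.038,.008),(-.028,.038,.008),(0,.025,.026),(0,-.025,.026)]]).round(0).tolist())
E
```

```text
time: 26.6
tool_pos: [0.5747, -0.0529, 0.3111]
tcp_rot: [-2.465, -1.944, 0.004]
wrist_force: [0.1, -0.3, -1.3]
width: 0.222
{'time': 26.6, 'q': [-0.135, 0.158, 1.911, -0.001, 1.076, 0.1], 'tool_pos': [0.575, -0.053, 0.311], 'tcp_rot': [-2.465, -1.944, 0.004], 'wrist_force': [0.137, -0.321, -1.312], 'torque': [0.039, 0.004, 0.006], 'width': 0.222}
[[284.0, 269.0], [352.0, 269.0], [355.0, 178.0], [282.0, 177.0], [318.0, 199.0], [318.0, 263.0]]
```

View pics/w19.png

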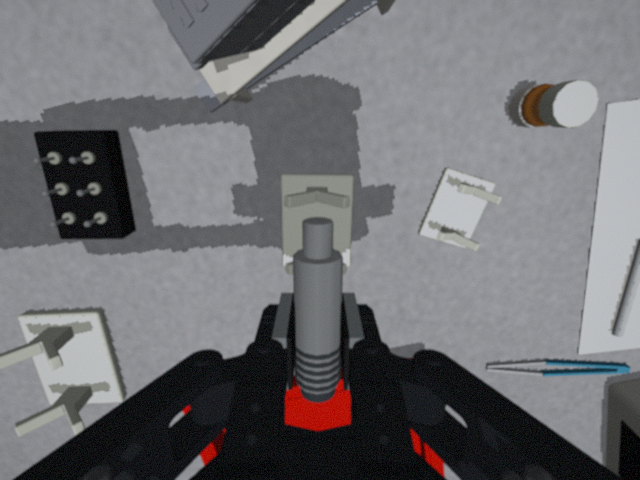

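View pics/d19.png

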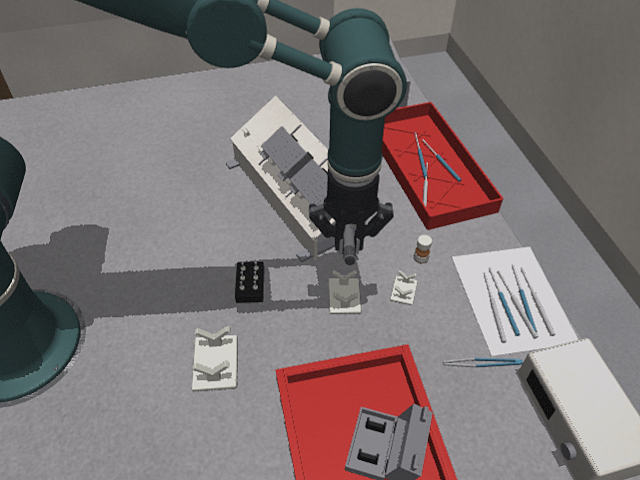

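```bash
python3 -m jog '[[[1,0,0,4,0,0,0],[1,0,0,7.5,0,0,0],[1,0,0,9,0,0,0],[1,0,0,9.8,0,0,0],[1,0,0,9.8,0,0,0],[1,0,0,9.8,0,0,0]]]';  python3 - <<'E'
from h import *
s=st(); m=bot.camera_model("wrist"); save("pics/w20.png",bot.read_camera("wrist")); save("pics/d20.png",bot.read_camera("side"),(250,180,450,330),3.9); 
E
```

```text
time: 27.45
tool_pos: [0.5764, -0.0531, 0.2167]
tcp_rot: [2.465, 1.944, 0.003]
wrist_force: [0.5, -0.4, -1.5]
width: 0.217
{'time': 27.45, 'q': [-0.135, 0.269, 1.975, 0.0, 0.894, 0.1], 'tool_pos': [0.576, -0.053, 0.217], 'tcp_rot': [2.465, 1.944, 0.003], 'wrist_force': [0.47, -0.422, -1.548], 'torque': [-0.06, 0.042, -0.046], 'width': 0.217}
```

View pics/w20.png

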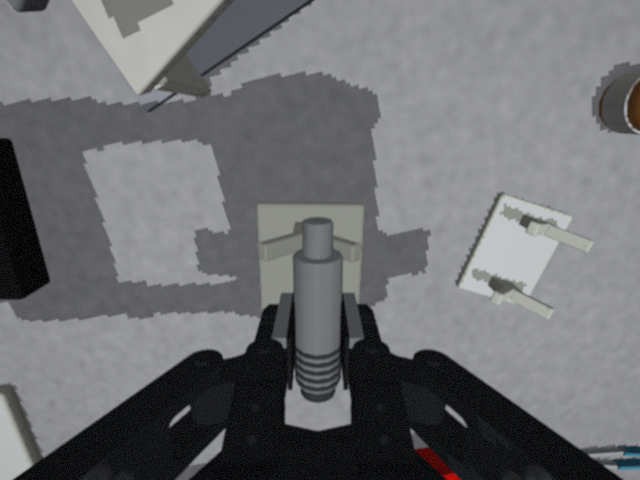

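View pics/d20.png

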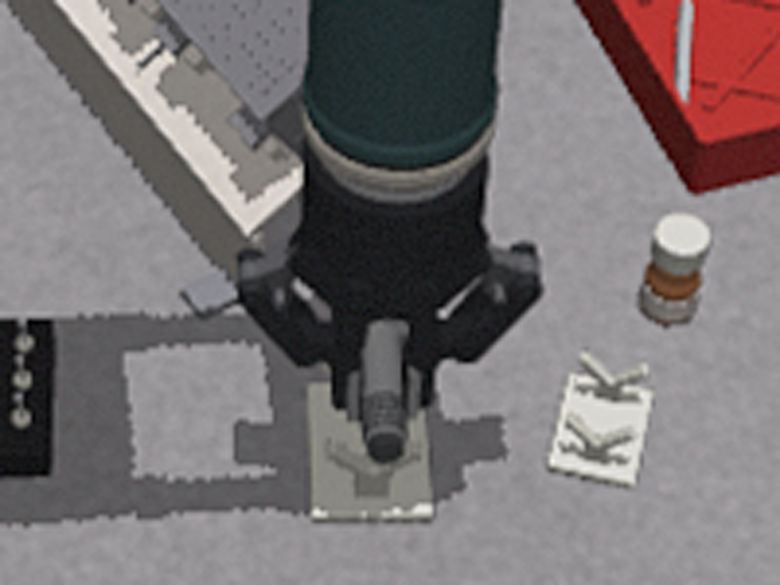

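Run:
```python
from h import *
s=bot.read_state(); m=bot.camera_model("wrist"); Rt=R.from_rotvec(s["tcp_rot"]).as_matrix()
for x in (.026,.03,.034,.045): print(x,proj(m,[s["tool_pos"]+Rt@[x,0,z] for z in (.153,.163)]).round(0).tolist())
K=np.array([0.575,-0.0525,0.0]); Ry=R.from_euler('z',-13.5,degrees=True).as_matrix()
print(proj(m,[K+Ry@np.array(v) for v in [(-.028,.038,.008),(.028,.038,.008),(-.0185,.025,.0445),(.0185,.025,.0445)]]).round(0).tolist())
c=onplane(m,[(258,205),(363,204)],.008); print((c-K)@Ry); c=onplane(m,[(263,237),(359,240)],.0445); print((c-K)@Ry)
go(K+[0,0,.203],toolR(np.deg2rad(-13.5),0))
```

```text
0.026 [[316.0, 276.0], [316.0, 265.0]]
0.03 [[316.0, 266.0], [316.0, 256.0]]
0.034 [[316.0, 256.0], [316.0, 247.0]]
0.045 [[316.0, 227.0], [316.0, 220.0]]
[[258.0, 208.0], [368.0, 209.0], [269.0, 259.0], [356.0, 259.0]]
[[-0.02807627  0.03983015  0.008     ]
 [ 0.02552733  0.04038047  0.008     ]]
[[-0.02063098  0.03488147  0.0445    ]
 [ 0.01960762  0.03355992  0.0445    ]]
t=27.55 shift cm [ 0.01 -0.14  1.36] turn [ 0.0026 -0.0003  0.0004]
```

```bash
python3 -m jog '[[[1,0,-0.25,0.4,0,0,0],[1,0,-0.25,0.8,0,0,0],[1,0,-0.25,1.1,0,0,0],[1,0,-0.25,1.1,0,0,0]]]'; python3 -m jog '[[[1,0,0,0.15,0,0,0],[1,0,0,0.15,0,0,0]]]'; python3 -m jog '[[[1,0,0,0.1,0,0,0],[1,0,0,0.1,0,0,0]]]'
```

```text
time: 28.05
tool_pos: [0.5729, -0.0522, 0.2037]
tcp_rot: [-2.466, -1.945, 0.001]
wrist_force: [0.5, -0.1, -2.1]
width: 0.218
time: 28.3
tool_pos: [0.5732, -0.0523, 0.2031]
tcp_rot: [2.467, 1.945, 0.0]
wrist_force: [-2.3, 0.8, 0.7]
width: 0.221
time: 28.55
tool_pos: [0.5733, -0.0523, 0.2029]
tcp_rot: [2.467, 1.945, 0.001]
wrist_force: [-3.8, 0.1, 6.4]
width: 0.22
```

```bash
python3 -m jog '[[[1,0,-0.05,0,0,0,0],[1,0,-0.05,0,0,0,0]]]'
python3 - <<'E'
from h import *
save("pics/w21.png",bot.read_camera("wrist")); save("pics/d21.png",bot.read_camera("side"),(250,180,450,330),3.9)
E
```

```text
time: 28.8
tool_pos: [0.5731, -0.0522, 0.203]
tcp_rot: [2.466, 1.945, 0.002]
wrist_force: [-3.2, 0.2, 5.8]
width: 0.22
```

View pics/w21.png

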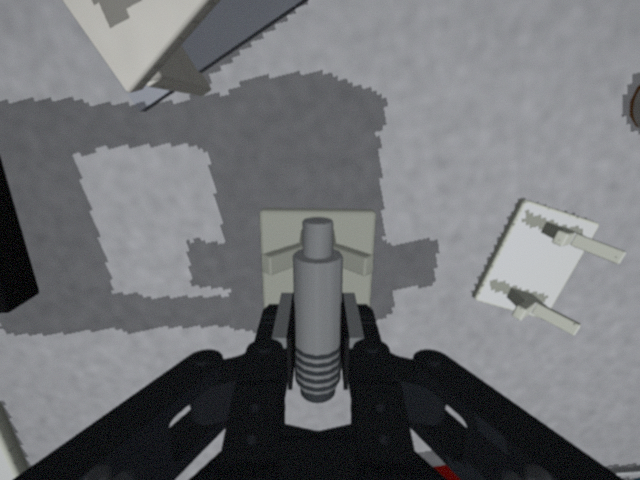

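View pics/d21.png

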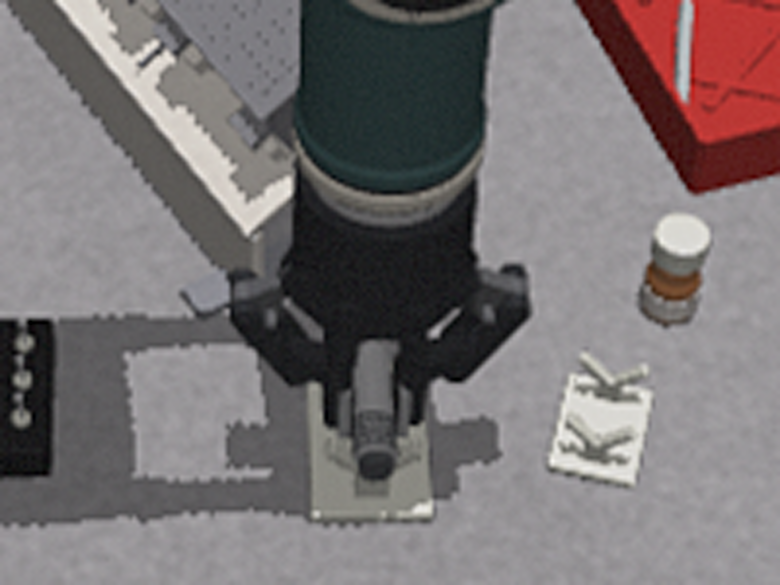

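Run:
```python
from h import *
im=cv2.imread("pics/w21.png")[:,:,::-1]; save("pics/w21b.png",im,(240,190,400,330),5)
s=bot.read_state(); m=bot.camera_model("wrist"); Rt=R.from_rotvec(s["tcp_rot"]).as_matrix()
def tool(uv,z): return ((onplane(m,uv,z)-s["tool_pos"])@Rt).round(4)
print("base far",tool([(262,210),(375,210)],.008))
for z in(.04,.05): print("shoulder",z,tool([(318,253)],z))
print(proj(m,[s["tool_pos"]+Rt@[x,y,.203-z] for x,y,z in [(.021,.0185,.0445),(.029,.0185,.0445),(.021,-.0185,.0445),(.029,-.0185,.0445)]]).round(0).tolist())
```

```text
base far [[ 0.0408 -0.0259  0.1949]
 [ 0.0408  0.0277  0.195 ]]
shoulder 0.04 [[0.0313 0.0006 0.163 ]]
shoulder 0.05 [[0.0352 0.0006 0.153 ]]
[[363.0, 281.0], [364.0, 263.0], [270.0, 281.0], [269.0, 263.0]]
```

View pics/w21b.png

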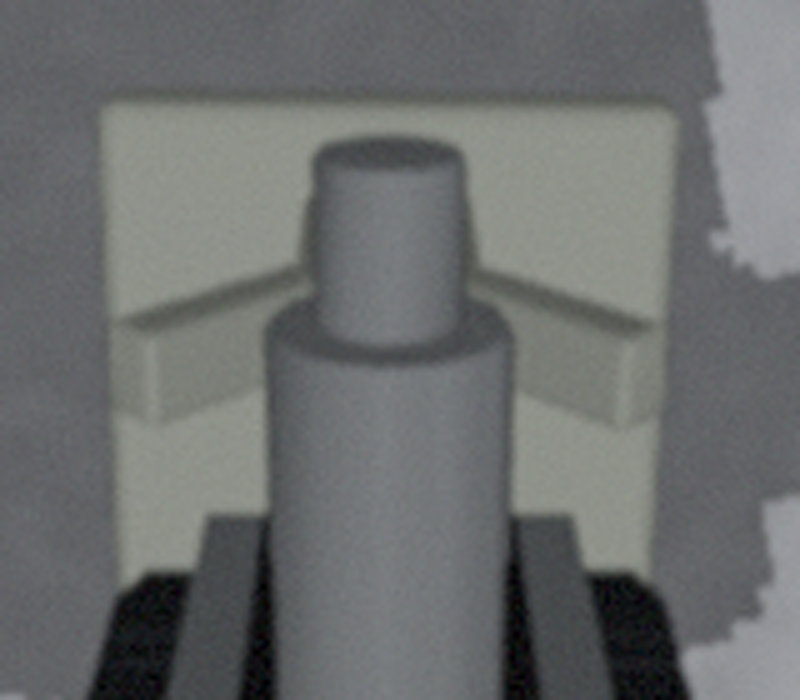

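```bash
python3 -m jog '[[[0.8,0,0,0,0,0,0],[0.7,0,0,0,0,0,0],[0.6,0,0,0,0,0,0],[0.6,0,0,0,0,0,0],[0.6,0,0,0,0,0,0]]]'
python3 - <<'E'
from h import *
st(); save("pics/w22.png",bot.read_camera("wrist"),(200,150,440,430),2)
E
```

```text
time: 29.52
tool_pos: [0.5726, -0.0522, 0.2016]
tcp_rot: [2.467, 1.945, 0.0]
wrist_force: [0.2, 0.1, -0.3]
width: 0.399
{'time': 29.525, 'q': [-0.134, 0.284, 1.99, 0.0, 0.867, 0.101], 'tool_pos': [0.573, -0.052, 0.202], 'tcp_rot': [2.467, 1.945, 0.0], 'wrist_force': [0.214, 0.056, -0.327], 'torque': [0.006, 0.009, 0.031], 'width': 0.399}
```

View pics/w22.png

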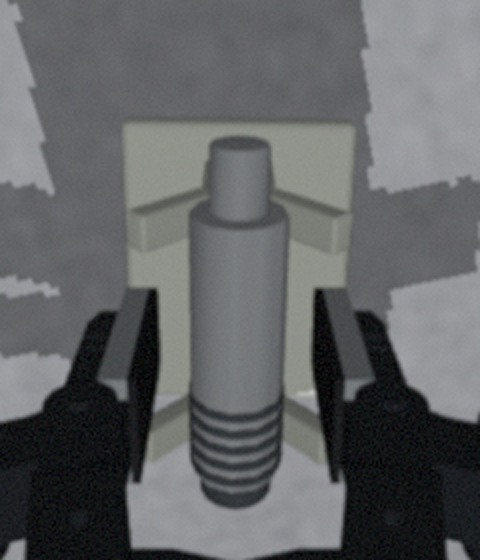

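```bash
python3 -m jog '[[[0.6,0,0,-2,0,0,0],[0.6,0,0,-5,0,0,0],[0.6,0,0,-10,0,0,0],[0.6,0,0,-16,0,0,0],[0.6,0,0,-20,0,0,0],[0.6,0,0,-20,0,0,0],[0.6,0,0,-20,0,0,0]]]'
python3 - <<'E'
from h import *
st(); save("pics/w23.png",bot.read_camera("wrist")); save("pics/d23.png",bot.read_camera("side")); save("pics/s23.png",bot.read_camera("scene"))
E
```

```text
time: 30.45
tool_pos: [0.5722, -0.0522, 0.4024]
tcp_rot: [2.466, 1.945, 0.001]
wrist_force: [-0.4, 0.9, -1.3]
width: 0.398
{'time': 30.45, 'q': [-0.134, 0.076, 1.826, 0.0, 1.238, 0.101], 'tool_pos': [0.572, -0.052, 0.402], 'tcp_rot': [2.466, 1.945, 0.001], 'wrist_force': [-0.364, 0.943, -1.279], 'torque': [0.03, -0.006, 0.005], 'width': 0.398}
```

View pics/w23.png

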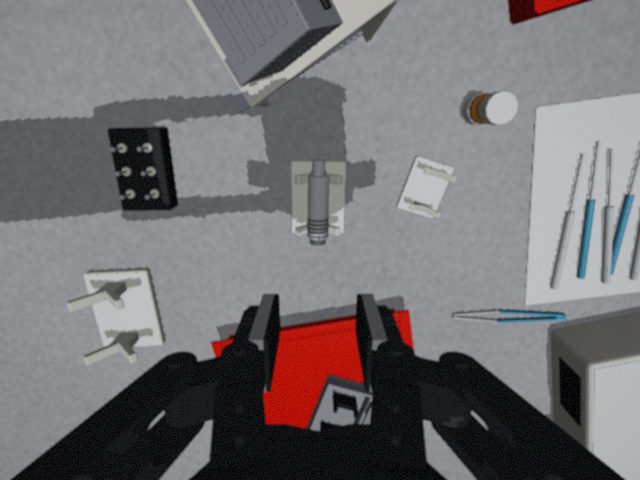

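View pics/d23.png

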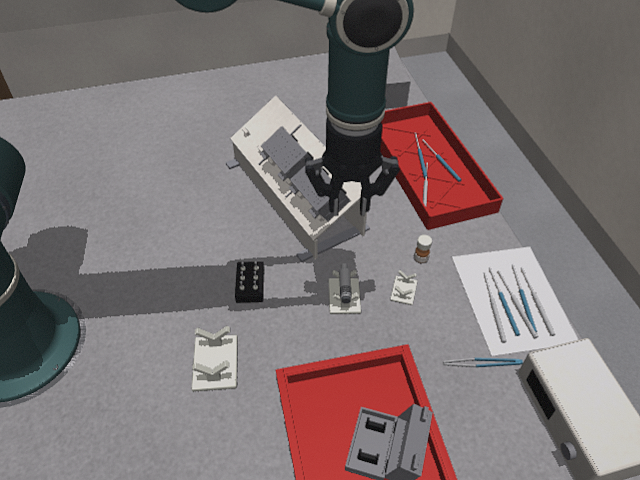

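View pics/s23.png

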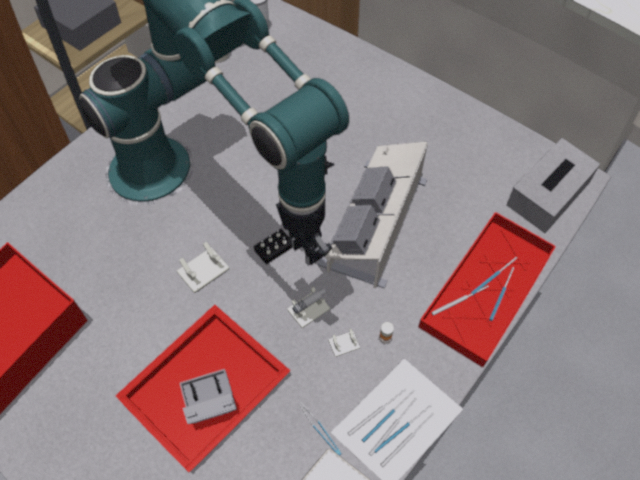

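Run:
```python
from h import *
a=cv2.imread("pics/scene0.png",0)[175:270,325:400].astype(np.float32);b=cv2.imread("pics/s23.png",0)[175:270,325:400].astype(np.float32)
a=cv2.GaussianBlur(a,(3,3),0);b=cv2.GaussianBlur(b,(3,3),0)
print(cv2.phaseCorrelate(a[:, 25:],b[:,25:]), (np.abs(a-b)>25).mean())
bot.finish_job(); print(bot.read_state()["time"])
```

```text
((0.6422185946939898, -0.015494313397645954), 0.9382567407687505) 0.024982456140350877
the job is handed in; nothing more can be done
the job is handed in; nothing more can be done
```

The job is done and handed in at about 30.5 s of the 72 s allowed; the hand-in reports no verdict.

**Finding the full case:** I hefted all three. The near case weighed about 1.8 N and the middle about 2.3 N, so both are empty and went back into their bays. The far case weighed about 4.0 N, so the handpiece was in it.

**Opening it:** I stood that case shut in the centre red tray and let go. Then I opened it with both fingertips under the tabs. The lid ended at about 1.86 rad. Opening pushed the case back by about 5 mm, so it stands about 11 mm from the tray's middle.

**Placing the handpiece:** I lifted it out and lowered it onto the middle-sized cradle, where the wrist force swung from -2 N to +6 N. I released it only after that contact.

**Last checks:**
- **Handpiece:** it lies across both forks. It is about 3 mm off centre along its length, and I left that because the body still covers about 6 mm of the 8 mm fork on the nose side.
- **Emptied case:** it stands upright and open in the tray.
- **Other two cases:** they appear shut in their bays, with an image shift of about 0.6 px from the start picture.
- **Bystanders:** the bur block, vial and tweezers look unmoved in the pictures; I did not measure them.
- **Arm:** it is clear of everything.

No check failed.

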